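# Sweep the loose optical modules into the bench tray

### The arm

A 6-joint arm with a two-finger parallel gripper is mounted at the origin on the work surface. World frame = base frame: x ahead of the robot, y to its left, z up, the work surface at z = 0. Lengths are in m, angles in rad, forces in N, time in s.
With the tool pointing down it reaches from about 0.325 to 0.9 m from the base axis. Payload 6.1 kg.
Tool frame: the origin (TCP) lies on the centre line of the jaws, within the pads' length; the fingertips stand 22 mm ahead of it and the grasp point (between the pads) lies 3 mm ahead of it (arm.tips_ahead is the distance from the TCP to the fingertips, in m); x points along the fingers, y is the direction in which the jaws open and shut, and the axes are right-handed (so a half turn about x gives the same grasp; the last joint's range is limited). The gripper opens to 87 mm and grips with 3 to 60 N. Pads are 19 mm wide; open, the fingers measure 117 mm over their backs; the gripper's body (75 mm by 190 mm) begins 51 mm behind the grasp point.
Start: joints at [0.979, 0.22, 1.526, -0, 1.395, -0.126], TCP at [0.281, 0.558, 0.212] pointing down, gripper open.
Joint ranges: [-2.98, 2.98], [-0.91, 2.08], [0.09, 2.57], [-1.24, 4.39], [0.2, 2.65], [-2.68, 2.68]. Speed limits (rad/s): [2.57, 2.57, 3.01, 3.14, 3.14, 3.14].

### API

Orientations are given as a unit quaternion [x, y, z, w].
In Python, from cell import arm gives the robot as it stands.
- The arm moves only by the tool arm_command, never from a script. Its argument "targets" is a list of rows, each a list of 3 entries, a list of its own where there are three numbers: the finger opening in m, from 0 to 0.087, then the shift along the tool's x, y, z in m, then the turn, a rotation vector about the tool's x, y, z in rad. In form: [[hand, [x, y, z], [rx, ry, rz]], ...]. A call has 1 to 8 rows; each row is the pose to reach, as a shift and turn from the pose commanded when the call began, along the tool's axes at that moment; what a row does not reach only later rows make up. A row lasts 1/10 s, in which the tool goes at most 50 mm and 8.59 degrees, less where a joint would pass 70% of its speed; a pose out of reach is approached as far as the arm can. A call with a gripper value outside its range is refused whole. The fingers move at their own pace and stop on an object; "force" is the grip in N (left out, the last holds). Time passes only in rows, so rows that repeat a pose let the fingers close. It gives the time, the measured TCP pose, the force and the opening at its end, in the units of the state.
- arm.read_state(): the state, without advancing time (a new reading comes with each control period).
- arm.snapshot(name): name is "side" or "top" or "wrist"; returns the picture (420x560x3 uint8, red, green, blue); there is no depth.
- arm.get_calibration(name): a dict with "intrinsics" (3x3 intrinsics, pixels), "camera_from_world" (4x4, takes a point from world to camera coordinates); the wrist camera has in their place "hand_eye" (4x4, takes a point from camera to tool coordinates, whose origin is the TCP and whose axes are the tool frame's). Camera axes: x right, y down, z forward; pixel columns grow to the right and rows downward; lengths in m; the calibration is good to about 2 mm. A picture is of the moment at which its call begins: read the wrist's pose just before it. get_calibration takes no time and is no camera call.
- arm.close_job(): hands the job in, once; it reports no verdict.
The state is a dict: "clock": time; "q": joint angles; "dq": joint speeds; "joint_efforts": joint torques, N m; "eef_pos": TCP position; "tcp_rot": TCP orientation; "wrist_force": force on the tool from outside, world axes, zero at the start; "moment": the same for the moment, N m; "gripper_width": finger opening in m.
Only numpy, scipy, OpenCV 4.12 (cv2) and the standard library are available. Lean on these libraries where they do the work, as an engineer would, in place of code of your own. Each camera call takes 0.05 s, during which the arm holds its last target.

### The job

Clear the network bench: with the fingertips, sweep the three loose optical modules along the bench top through the open front of the aluminium tray until all three lie completely inside it. Push them only, do not pick them up, and leave everything else on the bench where it stands.

Things in the scene. Friction and masses are not known exactly. Their poses are not given: they have to be found in the camera images.
- tray: open-fronted aluminium sweep tray, fixed to the bench: a back wall and two side walls, 30 mm high and 4 mm thick, around an area 120 mm deep (x) and 180 mm wide (y). Origin at the middle of that area, at bench height; its x axis points from the open front to the back wall, so the mouth is at x = -60 mm and the back wall's inner face at x = +60 mm, the side walls' inner faces at y = +-90 mm. The floor is level with the bench, with no lip at the mouth
- module1: one of three alike pluggable optical modules: a steel bar 57 long (x) x 14 wide (y) x 12 mm high, about 25 g, lying loose and flat on the bench at any yaw, slides freely; origin under its centre, at bench height
- module1_front (a point): middle of the -x end face of module1, 28.5 mm from its centre, 6 mm above its underside
- module1_back (a point): middle of the +x end face of module1, 28.5 mm from its centre, 6 mm above its underside
- module2: one of three alike pluggable optical modules: a steel bar 57 long (x) x 14 wide (y) x 12 mm high, about 25 g, lying loose and flat on the bench at any yaw, slides freely; origin under its centre, at bench height
- module2_front (a point): middle of the -x end face of module2, 28.5 mm from its centre, 6 mm above its underside
- module2_back (a point): middle of the +x end face of module2, 28.5 mm from its centre, 6 mm above its underside
- module3: one of three alike pluggable optical modules: a steel bar 57 long (x) x 14 wide (y) x 12 mm high, about 25 g, lying loose and flat on the bench at any yaw, slides freely; origin under its centre, at bench height
- module3_front (a point): middle of the -x end face of module3, 28.5 mm from its centre, 6 mm above its underside
- module3_back (a point): middle of the +x end face of module3, 28.5 mm from its centre, 6 mm above its underside
- adapter: fibre adapter block, a grey 46 x 46 mm block 30 mm high, loose, among the modules; origin under its centre
- jar: small screw-top jar, 44 mm across, 50 mm high, loose, standing among the modules; origin under its centre
- case: flat pale plastic case 110 (x) x 65 (y) x 28 mm high, loose; origin under its centre
- brick: grey power supply brick 50 (x) x 115 (y) x 32 mm high, loose; origin under its centre
- screwdriver: screwdriver lying on the bench along its own x axis, roughly 190 mm long and under 40 mm high, loose
- can: tall spray can, 60 mm across, 170 mm high, loose; origin under its centre
- mug: white mug, 80 mm across with a handle at its y+ side, 90 mm high, loose; origin under its centre

How it is judged:
By the outcome, as a careful person would: the job done as asked, in the order asked, and still so for the second after the job is handed in, with the robot touching nothing.
It also fails if it takes over 72 s, if anything falls off the work surface, if the arm or the gripper's body presses on something with over 40 N, if the wrist force passes 120 N, or if a joint passes its speed limit or range.

## Working session

There is one attempt and no reset: what is moved stays moved. The work goes in short steps, Python scripts to look and compute and a tool call to move; the robot and the scene stay as the last step left them, time stands still between calls to the robot, and variables do not carry over. Pictures are saved under pics/ and viewed, and the job is handed in when it is done.

Besides the shell and the picture viewer there is one more tool, called after "Emit:" as name(argument=value, ...), one argument or row to a line, values as JSON. arm_command: Moves the arm, as the interface text tells. Its arguments: {"type":"object","properties":{"targets":{"type":"array"},"force":{"type":"number"}},"required":["targets"]}

```bash
mkdir -p pics; ls; python3 - <<'E'
from cell import arm
import cv2
s=arm.read_state();print(s)
for n in("top","side","wrist"):
    c=arm.get_calibration(n);print(n,c)
for n in("top","side"):
    cv2.imwrite(f"pics/{n}0.png",cv2.cvtColor(arm.snapshot(n),cv2.COLOR_RGB2BGR))
E
```

```text
pics
{'clock': 0.0, 'q': array([ 9.78889643e-01,  2.21238100e-01,  1.52759627e+00, -3.12343142e-05,
        1.39470462e+00, -1.26118379e-01]), 'dq': array([-0.00010546, -0.00191447,  0.00052313,  0.00046641, -0.0004575 ,
       -0.00077347]), 'joint_efforts': array([ 6.19218554e-04, -4.94605350e+01, -3.87381113e+01,  7.02942861e-02,
        5.70905779e-02, -1.96335236e-04]), 'eef_pos': array([0.28036914, 0.55787182, 0.21113772]), 'tcp_rot': array([ 0.16254631,  0.6882484 , -0.16384247,  0.6877852 ]), 'wrist_force': array([0.09696362, 0.0436322 , 0.26365611]), 'moment': array([ 1.68151189e-02,  2.22145628e-02, -2.49396668e-07]), 'gripper_width': 0.08706702383503193}
top {'intrinsics': array([[507.82712975,   0.        , 278.45505936],
       [  0.        , 507.82712975, 210.63993445],
       [  0.        ,   0.        ,   1.        ]]), 'camera_from_world': array([[-0.0267237 , -0.99960501, -0.00869917, -0.02063324],
       [-0.98229323,  0.02787317, -0.18526494,  0.57451488],
       [ 0.18543423,  0.00359417, -0.9826501 ,  1.61565574],
       [ 0.        ,  0.        ,  0.        ,  
[... 286 characters left out ...]
74993,  0.64462513, -0.75086243,  0.14701347],
       [ 0.15600258, -0.73449492, -0.66043955,  1.05103635],
       [ 0.        ,  0.        ,  0.        ,  1.        ]])}
wrist {'intrinsics': array([[289.50692713,   0.        , 276.683605  ],
       [  0.        , 289.50692713, 207.30988508],
       [  0.        ,   0.        ,   1.        ]]), 'hand_eye': array([[ 2.16666412e-04, -2.63840914e-01,  9.64566185e-01,
        -1.72271209e-01],
       [ 9.99999928e-01, -2.43280741e-04, -2.91171113e-04,
        -9.19767292e-05],
       [ 3.11483229e-04,  9.64566179e-01,  2.63840842e-01,
        -7.21329082e-02],
       [ 0.00000000e+00,  0.00000000e+00,  0.00000000e+00,
         1.00000000e+00]])}
```

View pics/top0.png

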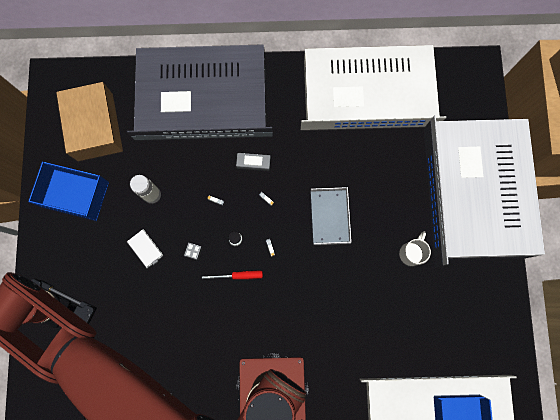

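View pics/side0.png

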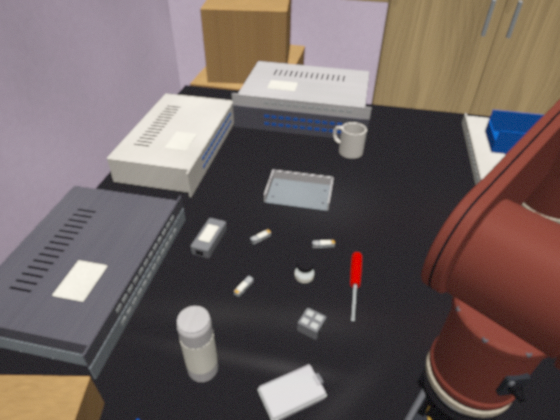

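Top view: tray at about (331,216), modules at about (215,200), (266,199), (269,247), adapter (192,251), jar (235,239). Zooming in.

```bash
cat > h.py <<'E'
import numpy as np, cv2
from cell import arm
def shot(n,name,crop=None,sc=1):
    im=cv2.cvtColor(arm.snapshot(n),cv2.COLOR_RGB2BGR);cv2.imwrite(f"pics/{name}.png",im);return im
def zoom(im,x0,y0,x1,y1,s,name):
    cv2.imwrite(f"pics/{name}.png",cv2.resize(im[y0:y1,x0:x1],None,fx=s,fy=s,interpolation=cv2.INTER_CUBIC))
def p2w(n,u,v,z):
    c=arm.get_calibration(n);K=c["intrinsics"];T=c["camera_from_world"]
    d=T[:3,:3].T@np.linalg.solve(K,[u,v,1]);o=-T[:3,:3].T@T[:3,3]
    return o+d*(z-o[2])/d[2]
def w2p(n,p):
    c=arm.get_calibration(n);K=c["intrinsics"];T=c["camera_from_world"]
    q=K@(T[:3,:3]@np.asarray(p,float)+T[:3,3]);return q[:2]/q[2]
E
python3 - <<'E'
from h import *
im=cv2.imread("pics/top0.png");zoom(im,170,145,370,295,4,"top0z")
im=cv2.imread("pics/side0.png");zoom(im,180,150,380,300,4,"side0z")
E
```

```text
(no output)
```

View pics/top0z.png

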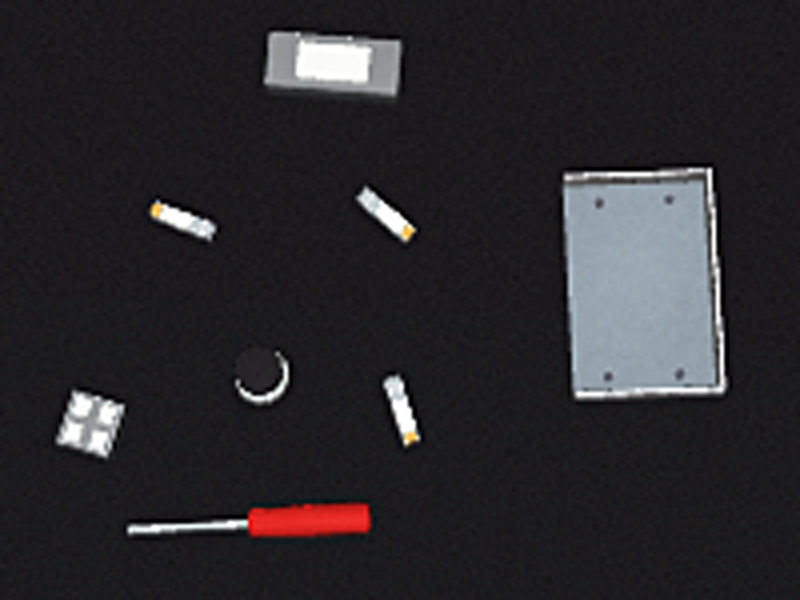

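View pics/side0z.png

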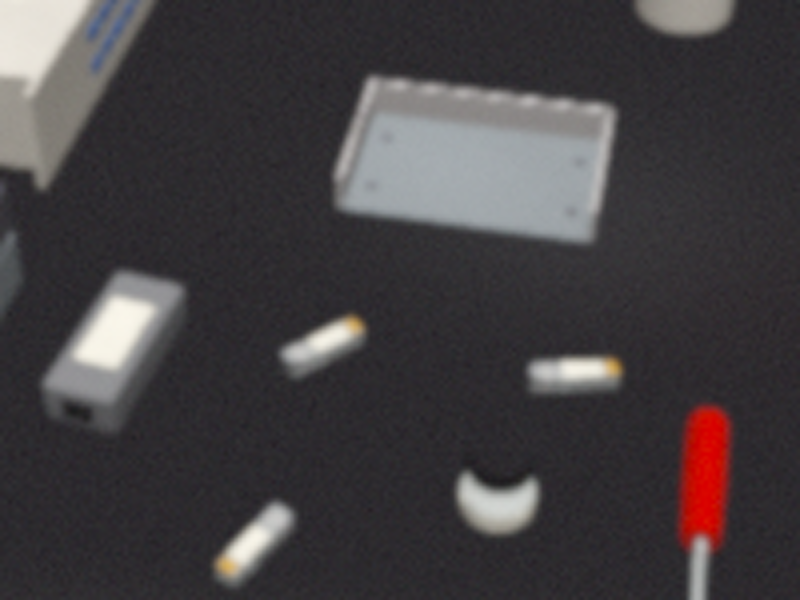

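Tray mouth faces left in the top view (+y), so pushes go about -y. In the zoomed view the modules sit at about (183,220), (386,215), (402,410), the jar at (262,375), the adapter at (91,424) and the brick at (333,65).

```bash
python3 - <<'E'
from h import *
def f(u,v,z,n="top"):
    o=(170,145) if n=="top" else (180,150)
    return np.round(p2w(n,u/4+o[0]-.375,v/4+o[1]-.375,z)[:2],4)
P=dict(mouthU=(565,183,0),mouthD=(575,390,0),wallTopBU=(711,169,.03),wallTopBD=(724,388,.03),mUtop=(565,172,.03),mDtop=(575,392,.03),
A_gold=(154,210,.012),A_sil=(213,231,.012),B_gold=(410,233,.012),B_sil=(362,194,.012),C_gold=(412,438,.012),C_sil=(392,380,.012),
jar=(260,368,.05),adUL=(77,391,.03),adUR=(124,404,.03),adDR=(106,457,.03),adDL=(58,443,.03),brickL=(266,88,.032),brickR=(397,95,.032),brickfrontR=(397,97,0),screwU=(369,503,.03),screwL=(250,508,.03),tip=(128,530,.01))
for k,v in P.items():print(k,f(*v))
S=dict(mU=(340,208,0),mD=(592,240,0),Ag=(228,565,.012),As=(283,512,.012),Bg=(356,322,.012),Bs=(287,355,.012),Cg=(616,364,.012),Cs=(533,369,.012),jar=(497,480,.05))
for k,v in S.items():print("side",k,f(*v,n="side"))
E
```

```text
mouthU [ 0.6512 -0.1489]
mouthD [ 0.4731 -0.1504]
wallTopBU [ 0.6528 -0.27  ]
wallTopBD [ 0.4677 -0.2711]
mUtop [ 0.6538 -0.1474]
mDtop [ 0.4678 -0.1485]
A_gold [0.635  0.2009]
A_sil [0.6154 0.151 ]
B_gold [ 0.6089 -0.0156]
B_sil [0.6438 0.0243]
C_gold [ 0.4354 -0.013 ]
C_sil [0.4843 0.0024]
jar [0.4922 0.1089]
adUL [0.48  0.262]
adUR [0.4682 0.2232]
adDR [0.4249 0.2379]
adDL [0.4375 0.2774]
brickL [0.7336 0.1029]
brickR [ 0.7242 -0.0078]
brickfrontR [ 0.7313 -0.0071]
screwU [0.3814 0.023 ]
screwL [0.38   0.1202]
tip [0.3661 0.2229]
side mU [ 0.6479 -0.1453]
side mD [ 0.463  -0.1496]
side Ag [0.6338 0.1996]
side As [0.6127 0.154 ]
side Bg [ 0.6067 -0.0167]
side Bs [0.6439 0.0239]
side Cg [ 0.4321 -0.0146]
side Cs [0.4844 0.0017]
side jar [0.4884 0.1349]
```

```bash
cat >> h.py <<'E'
from scipy.spatial.transform import Rotation as R
def go(x,y,z,yaw,st=None):
    "shift/turn to TCP (x,y,z), tool down, tool y at angle yaw deg from world +x"
    s=st or arm.read_state();R0=R.from_quat(s["tcp_rot"]).as_matrix();p=s["eef_pos"]
    c,sn=np.cos(np.radians(yaw)),np.sin(np.radians(yaw))
    X=np.array([0,0,-1.]);Y=np.array([c,sn,0]);M=np.c_[X,Y,np.cross(X,Y)]
    return np.round(R0.T@(np.array([x,y,z])-p),4),np.round(R.from_matrix(R0.T@M).as_rotvec(),4)
def now():
    s=arm.read_state();M=R.from_quat(s["tcp_rot"]).as_matrix()
    print("t",round(s["clock"],2),"p",s["eef_pos"].round(4),"yaw",round(np.degrees(np.arctan2(M[1,1],M[0,1])),1),"xax",M[:,0].round(3),"F",s["wrist_force"].round(1),"w",round(s["gripper_width"],4),"q",s["q"].round(2))
E
python3 - <<'E'
from h import *
now()
im=cv2.imread("pics/top0.png")
big=cv2.resize(im[145:295,170:370],None,fx=4,fy=4,interpolation=cv2.INTER_CUBIC)
def draw(pts,col):
    q=np.array([(w2p("top",p)-[170,145]+.375)*4 for p in pts]);cv2.polylines(big,[q.astype(np.int32)],True,col,1)
def circ(x,y,r,z):return [(x+r*np.cos(a),y+r*np.sin(a),z) for a in np.linspace(0,6.28,40)]
def box(x,y,l,w,th,z):
    c,s=np.cos(th),np.sin(th);return [(x+c*a-s*b,y+s*a+c*b,z) for a,b in((l,w),(-l,w),(-l,-w),(l,-w))]
for z in(0,.05):draw(circ(.492,.109,.022,z),(0,255,0))
draw(box(.625,.176,.0285,.007,np.arctan2(.05,.0196),.012),(0,0,255))
draw(box(.626,.004,.0285,.007,np.arctan2(.040,.035),.012),(0,0,255))
draw(box(.460,-.005,.0285,.007,np.arctan2(.0154,.049),.012),(0,0,255))
draw(box(.560,-.209,.09,.06,0,0),(0,255,255))
for z in(0,.03):draw(box(.452,.25,.023,.023,np.radians(17),z),(0,255,0))
cv2.imwrite("pics/ov.png",big)
print("can", p2w("top",143,183,.17),p2w("side",195,318,.17))
print("jar px in side", w2p("side",(.492,.109,.05)))
for y in(0,-90,-100,90,80):print(y,go(.62,.3,.2,y))
E
```

```text
t 0.1 p [0.2804 0.5579 0.2113] yaw 63.3 xax [-0.001 -0.001 -1.   ] F [-0.5  0.1 -0.1] w 0.0869 q [ 0.98  0.22  1.53 -0.    1.39 -0.13]
can [0.65060542 0.37958834 0.17      ] [0.64541253 0.39292121 0.17      ]
jar px in side [304.13386978 261.29505803]
0 (array([ 0.0113, -0.0779,  0.4193]), array([1.105e+00, 8.000e-04, 1.700e-03]))
-90 (array([ 0.0113, -0.0779,  0.4193]), array([2.6758e+00, 2.3000e-03, 8.0000e-04]))
-100 (array([ 0.0113, -0.0779,  0.4193]), array([2.8503e+00, 2.4000e-03, 7.0000e-04]))
90 (array([ 0.0113, -0.0779,  0.4193]), array([-0.4658, -0.0006,  0.0017]))
80 (array([ 0.0113, -0.0779,  0.4193]), array([-0.2913, -0.0005,  0.0017]))
```

View pics/ov.png

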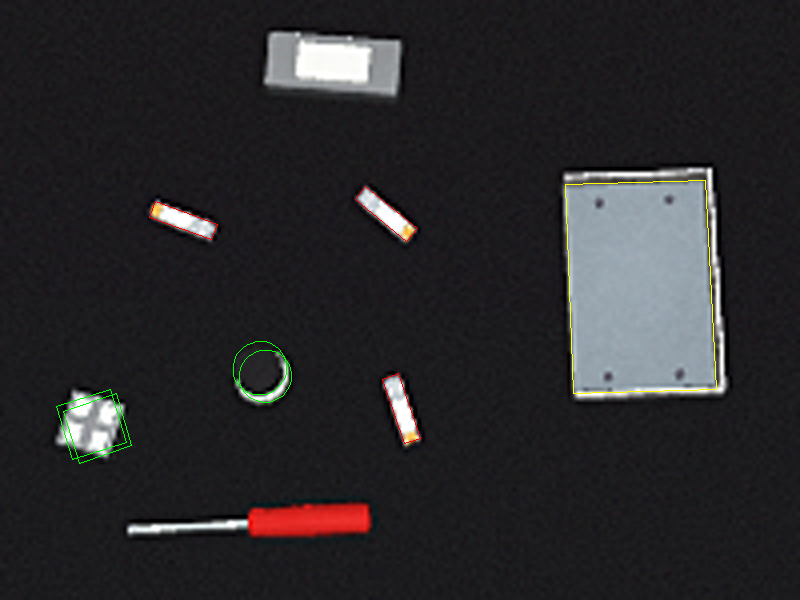

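```bash
python3 - <<'E'
from h import *
print(go(.607,.056,.10,25))
E
```

```text
(array([ 0.1117, -0.3016,  0.5173]), array([6.686e-01, 4.000e-04, 1.800e-03]))
```

Emit:
arm_command(
  targets=[
    [0.01,[0,-0.302,0.517],[0.669,0,0.002]],
    [0.01,[0,-0.302,0.517],[0.669,0,0.002]],
    [0.01,[0,-0.302,0.517],[0.669,0,0.002]],
    [0.01,[0,-0.302,0.517],[0.669,0,0.002]],
    [0.01,[0,-0.302,0.517],[0.669,0,0.002]],
    [0.01,[0,-0.302,0.517],[0.669,0,0.002]],
    [0.01,[0,-0.302,0.517],[0.669,0,0.002]],
    [0.01,[0,-0.302,0.517],[0.669,0,0.002]],
  ],
)

```text
clock: 0.9
eef_pos: [0.4992, 0.2211, 0.212]
tcp_rot: [0.381, 0.596, -0.379, 0.596]
wrist_force: [0.8, 0.4, -0.5]
gripper_width: 0.0309
```

```bash
python3 - <<'E'
from h import *
now();print(go(.607,.056,.10,25))
E
```

```text
t 0.9 p [0.4992 0.2211 0.212 ] yaw 25.0 xax [ 0.001  0.001 -1.   ] F [ 0.8  0.4 -0.5] w 0.0309 q [ 0.27  0.03  1.74  0.    1.37 -0.16]
(array([0.1119, 0.0278, 0.1953]), array([-0.0002, -0.0008, -0.0016]))
```

Emit:
arm_command(
  targets=[
    [0.01,[0.05,0.028,0.19],[0,0,0]],
    [0.01,[0.1,0.028,0.19],[0,0,0]],
    [0.01,[0.11,0.028,0.19],[0,0,0]],
    [0.01,[0.11,0.028,0.19],[0,0,0]],
    [0.01,[0.11,0.028,0.19],[0,0,0]],
    [0.01,[0.11,0.028,0.19],[0,0,0]],
  ],
)

```text
clock: 1.5
eef_pos: [0.6031, 0.0601, 0.0985]
tcp_rot: [0.381, 0.597, -0.382, 0.594]
wrist_force: [-0.7, 0.8, 1.1]
gripper_width: 0.0101
```

```bash
python3 - <<'E'
from h import *
now();print(go(.607,.056,.025,25))
im=shot("top","t1");zoom(im,170,145,370,295,4,"t1z");now()
im=shot("wrist","w1")
E
```

```text
t 1.5 p [0.6031 0.0601 0.0985] yaw 24.8 xax [-0.004  0.001 -1.   ] F [-0.7  0.8  1.1] w 0.0101 q [-0.03  0.28  1.67  0.    1.19 -0.46]
(array([0.0735, 0.0021, 0.0056]), array([-0.0039, -0.0027,  0.0035]))
t 1.55 p [0.6034 0.0617 0.1002] yaw 24.8 xax [-0.002  0.002 -1.   ] F [ 0.3  0.1 -0.1] w 0.0102 q [-0.03  0.28  1.67  0.    1.19 -0.46]
```

View pics/w1.png

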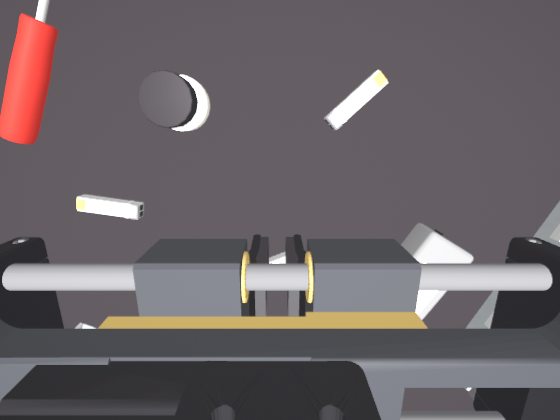

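Wrist view: closed fingers near (277,270), looking back toward +y; jar at (170,100), module A at (357,100), module C at (110,207). Nothing is under the fingertips. Going down.

```bash
python3 - <<'E'
from h import *
now();print(go(.607,.056,.025,25))
E
```

```text
t 1.6 p [0.6039 0.0628 0.1016] yaw 24.9 xax [-0.     0.002 -1.   ] F [-0.   0.3  0.6] w 0.0099 q [-0.03  0.28  1.67  0.    1.19 -0.46]
(array([ 0.0766, -0.0001,  0.0076]), array([-0.0013, -0.0018, -0.0005]))
```

Emit:
arm_command(
  targets=[
    [0.01,[0.04,0,0.007],[0,0,0]],
    [0.01,[0.065,0,0.007],[0,0,0]],
    [0.01,[0.0755,0,0.007],[0,0,0]],
    [0.01,[0.0755,0,0.007],[0,0,0]],
    [0.01,[0.0755,0,0.007],[0,0,0]],
  ],
)

```text
clock: 2.1
eef_pos: [0.6085, 0.0574, 0.0284]
tcp_rot: [0.381, 0.596, -0.379, 0.597]
wrist_force: [-0.2, -0.4, -0.1]
gripper_width: 0.0102
```

```bash
python3 - <<'E'
from h import *
now();print(go(.630,.006,.0255,25))
for i in range(1,9):
    f=i/8;print(go(.630-.012*f,.006-.072*f,.0255,25-33*min(1,i/5)))
E
```

```text
t 2.1 p [0.6085 0.0574 0.0284] yaw 25.0 xax [ 0.004  0.001 -1.   ] F [-0.2 -0.4 -0.1] w 0.0102 q [-0.04  0.38  1.7   0.    1.06 -0.47]
(array([ 0.0029, -0.0023,  0.0556]), array([ 0.0008,  0.0003, -0.0039]))
(array([ 0.0029, -0.0075,  0.0632]), array([ 0.116 ,  0.    , -0.0039]))
(array([ 0.0029, -0.0126,  0.0707]), array([ 2.312e-01, -2.000e-04, -3.900e-03]))
(array([ 0.0029, -0.0178,  0.0782]), array([ 0.3464, -0.0004, -0.0039]))
(array([ 0.0029, -0.023 ,  0.0857]), array([ 0.4616, -0.0006, -0.0039]))
(array([ 0.0029, -0.0281,  0.0932]), array([ 0.5768, -0.0009, -0.0039]))
(array([ 0.0028, -0.0333,  0.1008]), array([ 0.5768, -0.0009, -0.0039]))
(array([ 0.0028, -0.0385,  0.1083]), array([ 0.5768, -0.0009, -0.0039]))
(array([ 0.0028, -0.0436,  0.1158]), array([ 0.5768, -0.0009, -0.0039]))
```

Emit:
arm_command(
  targets=[
    [0.01,[0.001,0,0.01],[0,0,0]],
    [0.01,[0.001,0,0.02],[0,0,0]],
    [0.01,[0.001,0,0.03],[0,0,0]],
    [0.01,[0.001,0,0.04],[0,0,0]],
    [0.01,[0.001,0,0.05],[0,0,0]],
    [0.01,[0.001,0,0.055],[0,0,0]],
  ],
)

```text
clock: 2.7
eef_pos: [0.6313, 0.0052, 0.0257]
tcp_rot: [0.381, 0.596, -0.38, 0.596]
wrist_force: [1.1, 0.8, 0.2]
gripper_width: 0.0103
```

```bash
python3 - <<'E'
from h import *
now()
im=shot("top","t2");zoom(im,170,145,370,295,4,"t2z");now()
E
```

```text
t 2.7 p [0.6313 0.0052 0.0257] yaw 24.9 xax [ 0.002  0.001 -1.   ] F [1.1 0.8 0.2] w 0.0103 q [-0.12  0.42  1.64  0.    1.07 -0.55]
t 2.75 p [0.6314 0.0049 0.0257] yaw 24.9 xax [ 0.002  0.001 -1.   ] F [-0. -1.  1.] w 0.0104 q [-0.12  0.42  1.64  0.    1.07 -0.55]
```

View pics/t2z.png

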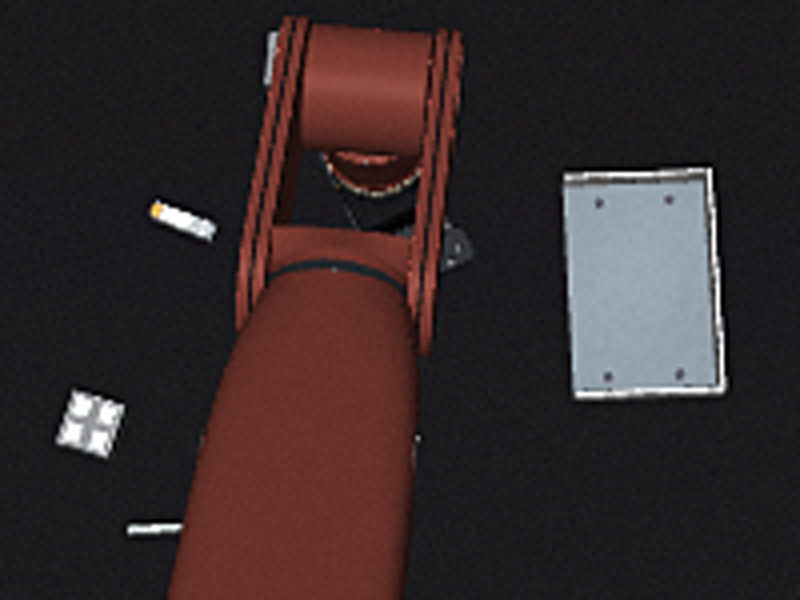

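The arm hides module B from above; checking with the side camera.

```bash
python3 - <<'E'
from h import *
im=shot("side","s2");zoom(im,180,150,380,300,4,"s2z")
im=shot("wrist","w2")
E
```

```text
(no output)
```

View pics/s2z.png

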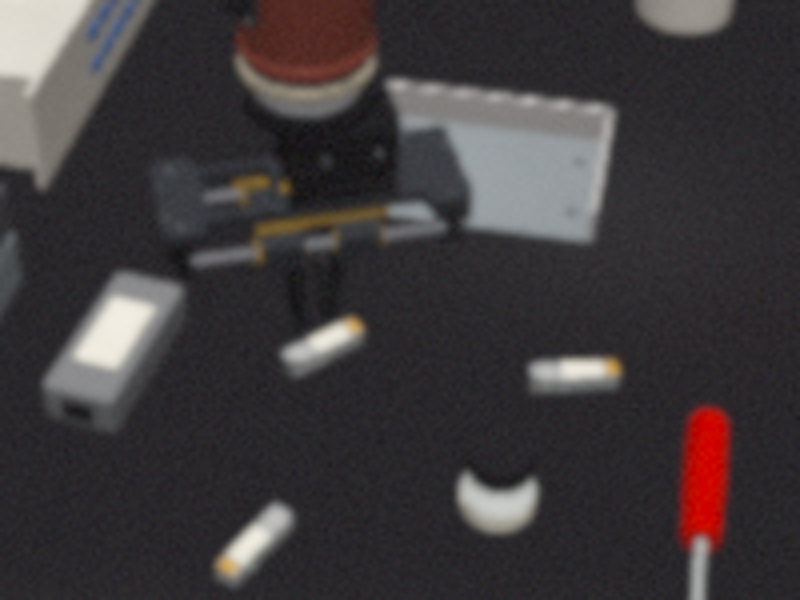

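View pics/w2.png

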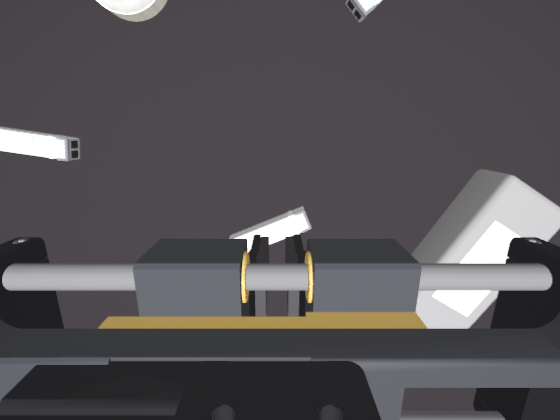

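```bash
python3 - <<'E'
from h import *
for p in((.6314,.005,.004),(.6314,.005,.0257),(.626,.004,.012)):print((w2p("side",p)-[180,150]+.375)*4)
print(go(.6314,.005,.0257,25)); now()
for z in(0,.02,.05,.1,.15):print(z,p2w("side",258.5,228,z))
E
```

```text
[312.66178824 347.05859001]
[312.0092637 323.3587757]
[320.69827071 338.59659921]
(array([-0.0002,  0.0001,  0.0014]), array([-0.0012, -0.0009, -0.0017]))
t 2.85 p [0.6308 0.0062 0.0255] yaw 24.9 xax [ 0.001  0.002 -1.   ] F [-0.1  0.1  0.3] w 0.0102 q [-0.12  0.42  1.64  0.    1.07 -0.55]
0 [ 6.38451168e-01 -3.13479861e-02 -1.11022302e-16]
0.02 [ 0.63298182 -0.01062724  0.02      ]
0.05 [0.62477781 0.02045389 0.05      ]
0.1 [0.61110445 0.07225577 0.1       ]
0.15 [0.59743109 0.12405764 0.15      ]
```

```bash
python3 - <<'E'
from h import *
print(arm.tips_ahead)
c=arm.get_calibration("wrist");K=c["intrinsics"];H=c["hand_eye"]
# wrist: project tool points, and module top points
def t2p(p):
    q=H[:3,:3].T@(np.array(p)-H[:3,3]);q=K@q;return q[:2]/q[2]
for p in((0.022,0,0),(0.022,0.012,0),(0.022,0,-.0095),(0,0,0)):print(p,t2p(p))
s=arm.read_state();M=R.from_quat(s["tcp_rot"]).as_matrix()
for w in((.6447,.0255,.012),(.626,.004,.012)):print(w,t2p(M.T@(np.array(w)-s["eef_pos"])))
im=cv2.imread("pics/w2.png");zoom(im,180,170,380,320,4,"w2z")
E
```

```text
0.022
(0.022, 0, 0) [276.96898204 232.85860619]
(0.022, 0.012, 0) [293.80141544 232.85247087]
(0.022, 0, -0.0095) [276.96832327 220.16109892]
(0, 0, 0) [277.00895213 244.86170613]
(0.6447, 0.0255, 0.012) [307.76877173 221.06566357]
(0.626, 0.004, 0.012) [269.28595477 237.25850036]
```

View pics/w2z.png

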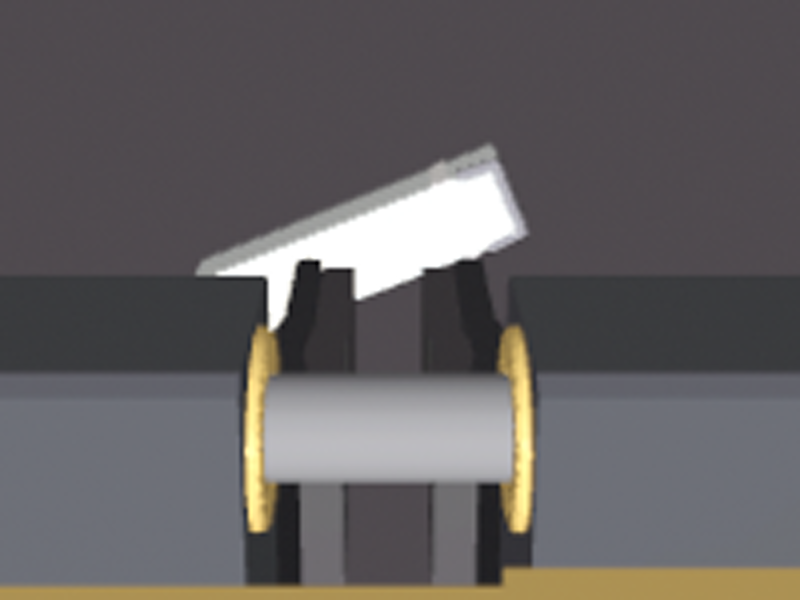

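The fingertips seem to have passed over module B: it hasn't moved, and there was no force. The tips look higher than stated. I'll back off and feel for the bench with small downward steps.

Emit:
arm_command(
  targets=[
    [0.01,[-0.01,0,-0.02],[0,0,0]],
    [0.01,[-0.01,0,-0.055],[0,0,0]],
    [0.01,[-0.01,0,-0.06],[0,0,0]],
    [0.01,[0,0,-0.06],[0,0,0]],
    [0.01,[0,0,-0.06],[0,0,0]],
    [0.01,[0,0,-0.06],[0,0,0]],
  ],
)

```text
clock: 3.45
eef_pos: [0.6052, 0.0604, 0.0248]
tcp_rot: [0.381, 0.596, -0.38, 0.596]
wrist_force: [0.9, 0.4, -0.3]
gripper_width: 0.01
```

```bash
python3 - <<'E'
from h import *
now()
im=shot("wrist","w3");zoom(im,180,170,380,320,4,"w3z")
im=shot("side","s3");zoom(im,200,180,320,270,6,"s3z");now()
E
```

```text
t 3.45 p [0.6052 0.0604 0.0248] yaw 24.9 xax [ 0.     0.001 -1.   ] F [ 0.9  0.4 -0.3] w 0.01 q [-0.03  0.38  1.71  0.    1.05 -0.47]
t 3.55 p [0.6057 0.0602 0.0254] yaw 24.9 xax [ 0.001  0.001 -1.   ] F [-0.5  0.7 -0.4] w 0.01 q [-0.03  0.38  1.71  0.    1.06 -0.47]
```

View pics/w3z.png

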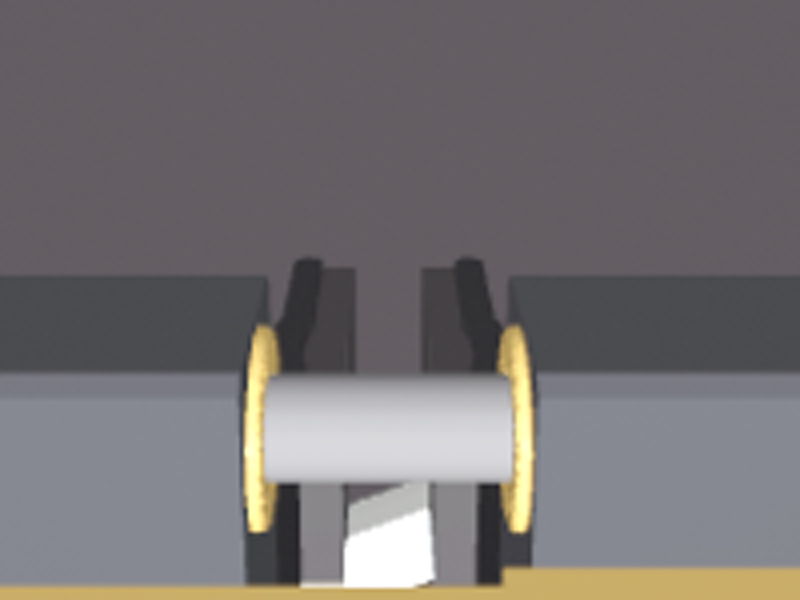

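View pics/s3z.png

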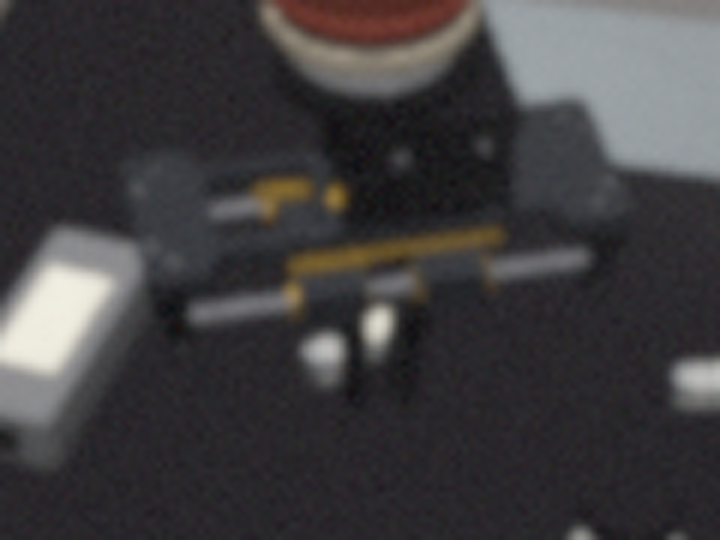

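```bash
python3 - <<'E'
from h import *
for z in(0,.01,.02,.03):print(z,p2w("side",200+390/6,180+400/6,z))
for z in(0,.0034,.0254):print((w2p("side",(.6057,.0602,z))-[200,180])*6)
E
```

```text
0 [ 6.04883796e-01  3.42808111e-02 -1.11022302e-16]
0.01 [0.60256785 0.04382251 0.01      ]
0.02 [0.60025191 0.05336421 0.02      ]
0.03 [0.59793597 0.06290591 0.03      ]
[374.36630832 442.03240943]
[374.265226   436.52311032]
[373.60104713 400.32330884]
```

Both cameras put the visible tips about 20 mm above the expected height. Probing down.

Emit:
arm_command(
  targets=[
    [0.01,[0.004,0,0],[0,0,0]],
    [0.01,[0.008,0,0],[0,0,0]],
    [0.01,[0.01,0,0],[0,0,0]],
  ],
)

```text
clock: 3.85
eef_pos: [0.6051, 0.0609, 0.015]
tcp_rot: [0.381, 0.596, -0.38, 0.596]
wrist_force: [0.2, 0.6, -0.6]
gripper_width: 0.0097
```

Emit:
arm_command(
  targets=[
    [0.01,[0.002,0,0],[0,0,0]],
    [0.01,[0.004,0,0],[0,0,0]],
    [0.01,[0.006,0,0],[0,0,0]],
    [0.01,[0.006,0,0],[0,0,0]],
  ],
)

```text
clock: 4.25
eef_pos: [0.6052, 0.0611, 0.0093]
tcp_rot: [0.381, 0.596, -0.379, 0.596]
wrist_force: [-0.3, -0.3, 0.2]
gripper_width: 0.0097
```

```bash
python3 - <<'E'
from h import *
now()
im=shot("side","s4");zoom(im,200,180,320,270,6,"s4z")
E
```

```text
t 4.25 p [0.6052 0.0611 0.0093] yaw 25.0 xax [ 0.001  0.001 -1.   ] F [-0.3 -0.3  0.2] w 0.0097 q [-0.03  0.4   1.71  0.    1.03 -0.47]
```

View pics/s4z.png

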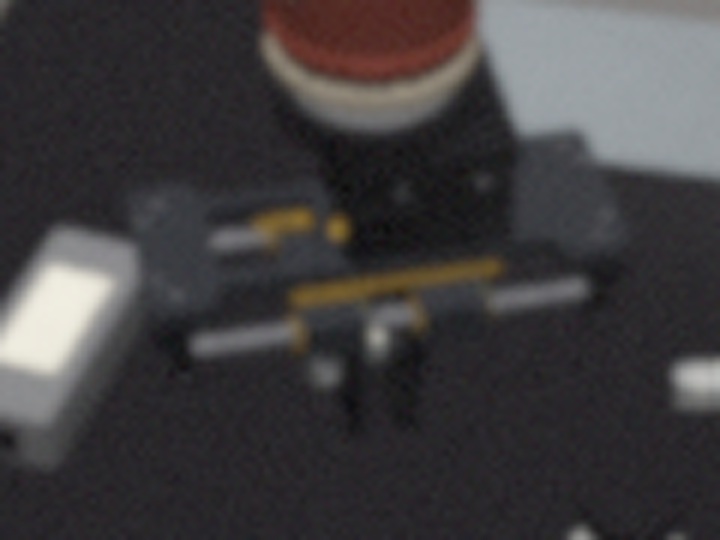

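Emit:
arm_command(
  targets=[
    [0.01,[0.0015,0,0],[0,0,0]],
    [0.01,[0.003,0,0],[0,0,0]],
    [0.01,[0.004,0,0],[0,0,0]],
    [0.01,[0.004,0,0],[0,0,0]],
  ],
)

```text
clock: 4.7
eef_pos: [0.6053, 0.0611, 0.0054]
tcp_rot: [0.381, 0.596, -0.379, 0.596]
wrist_force: [-1.0, 1.0, 0.5]
gripper_width: 0.0103
```

Emit:
arm_command(
  targets=[
    [0.01,[0.001,0,0],[0,0,0]],
    [0.01,[0.002,0,0],[0,0,0]],
    [0.01,[0.002,0,0],[0,0,0]],
  ],
)

```text
clock: 5.0
eef_pos: [0.6053, 0.0611, 0.0035]
tcp_rot: [0.381, 0.596, -0.379, 0.596]
wrist_force: [-0.0, 0.2, 0.4]
gripper_width: 0.0101
```

Emit:
arm_command(
  targets=[
    [0.01,[0,0,0.01],[0,0,0]],
    [0.01,[0,0,0.02],[0,0,0]],
    [0.01,[0,0,0.03],[0,0,0]],
    [0.01,[0,0,0.04],[0,0,0]],
    [0.01,[0,0,0.05],[0,0,0]],
    [0.01,[0,0,0.055],[0,0,0]],
  ],
)

```text
clock: 5.6
eef_pos: [0.6293, 0.0098, 0.0037]
tcp_rot: [0.381, 0.596, -0.38, 0.596]
wrist_force: [0.3, -1.2, 0.4]
gripper_width: 0.0098
```

```bash
python3 - <<'E'
from h import *
now()
im=shot("side","s5");zoom(im,200,180,320,270,6,"s5z");im=shot("wrist","w5");now()
E
```

```text
t 5.6 p [0.6293 0.0098 0.0037] yaw 24.9 xax [ 0.002  0.001 -1.   ] F [ 0.3 -1.2  0.4] w 0.0098 q [-0.11  0.45  1.66  0.    1.03 -0.55]
t 5.7 p [0.6291 0.0103 0.0036] yaw 24.9 xax [ 0.002  0.001 -1.   ] F [-0.9 -0.2  0. ] w 0.0099 q [-0.11  0.45  1.66  0.    1.03 -0.55]
```

View pics/s5z.png

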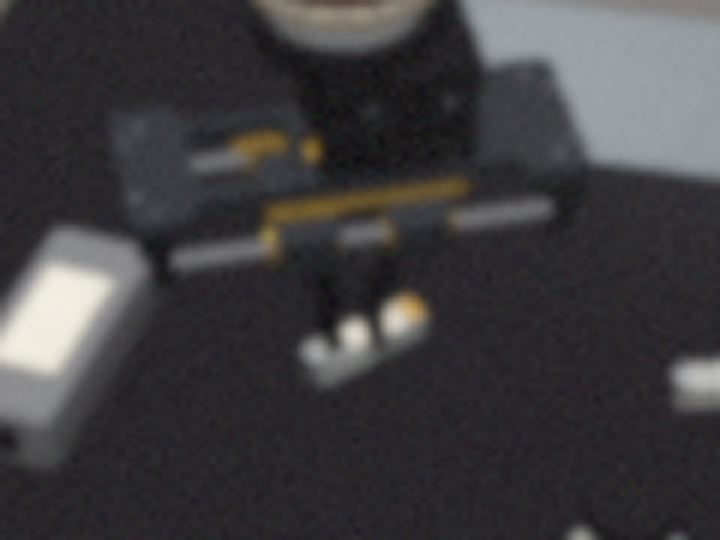

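View pics/w5.png

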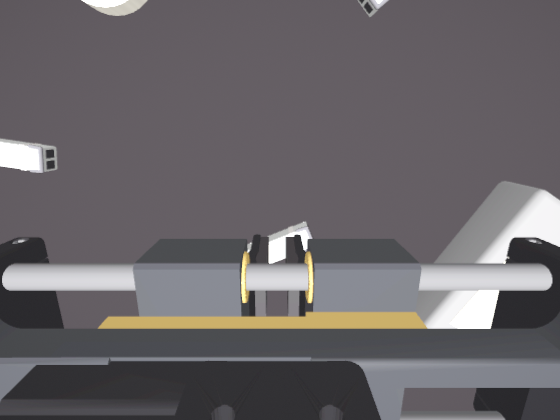

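Still no contact: the fingers hide the bar's top without moving it, so the tips are still above 12 mm. Backing off to probe down to the bench itself.

Emit:
arm_command(
  targets=[
    [0.01,[-0.006,0,-0.03],[0,0,0]],
    [0.01,[-0.006,0,-0.055],[0,0,0]],
    [0.01,[-0.002,0,-0.055],[0,0,0]],
    [0.01,[0.001,0,-0.055],[0,0,0]],
    [0.01,[0.003,0,-0.055],[0,0,0]],
    [0.01,[0.004,0,-0.055],[0,0,0]],
    [0.01,[0.005,0,-0.055],[0,0,0]],
    [0.01,[0.005,0,-0.055],[0,0,0]],
  ],
)

```text
clock: 6.5
eef_pos: [0.6056, 0.0606, -0.0015]
tcp_rot: [0.381, 0.596, -0.38, 0.596]
wrist_force: [-0.2, -0.4, -0.5]
gripper_width: 0.0098
```

Emit:
arm_command(
  targets=[
    [0.01,[0.001,0,0],[0,0,0]],
    [0.01,[0.002,0,0],[0,0,0]],
    [0.01,[0.003,0,0],[0,0,0]],
    [0.01,[0.003,0,0],[0,0,0]],
  ],
)

```text
clock: 6.9
eef_pos: [0.6053, 0.0611, -0.0045]
tcp_rot: [0.381, 0.596, -0.379, 0.596]
wrist_force: [0.2, 0.1, 0.7]
gripper_width: 0.0101
```

```bash
python3 - <<'E'
from h import *
now()
im=shot("side","s6");zoom(im,200,180,320,270,6,"s6z");im=shot("wrist","w6");now()
for z in(0,.01):print((w2p("side",(.6057,.0602,z))-[200,180])*6)
E
```

```text
t 6.9 p [ 0.6053  0.0611 -0.0045] yaw 25.0 xax [ 0.001  0.001 -1.   ] F [0.2 0.1 0.7] w 0.0101 q [-0.03  0.42  1.71  0.    1.   -0.47]
t 7.0 p [ 0.6054  0.0611 -0.0043] yaw 25.0 xax [ 0.001  0.001 -1.   ] F [-1.1 -0.  -0.1] w 0.0102 q [-0.03  0.42  1.71  0.    1.   -0.47]
[374.36630832 442.03240943]
[374.06782358 425.76406814]
```

View pics/s6z.png

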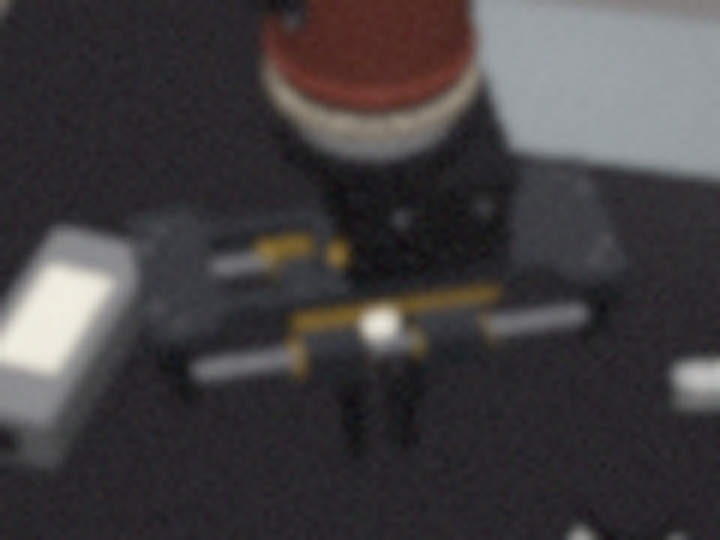

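View pics/w6.png

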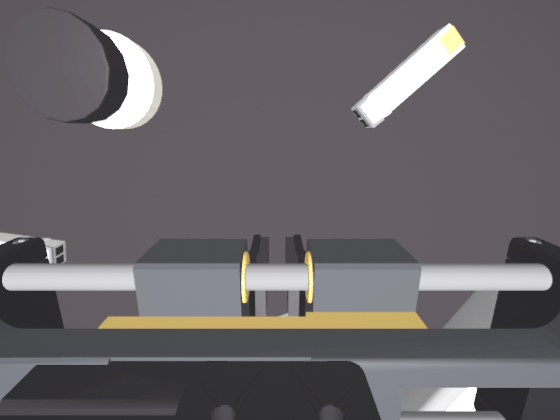

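Emit:
arm_command(
  targets=[
    [0.01,[0.001,0,0],[0,0,0]],
    [0.01,[0.002,0,0],[0,0,0]],
    [0.01,[0.002,0,0],[0,0,0]],
  ],
)

```text
clock: 7.3
eef_pos: [0.6053, 0.0611, -0.0065]
tcp_rot: [0.381, 0.596, -0.379, 0.596]
wrist_force: [-0.0, 1.0, 0.2]
gripper_width: 0.01
```

Emit:
arm_command(
  targets=[
    [0.01,[0.001,0,0],[0,0,0]],
    [0.01,[0.002,0,0],[0,0,0]],
    [0.01,[0.002,0,0],[0,0,0]],
  ],
)

```text
clock: 7.6
eef_pos: [0.6053, 0.0611, -0.0086]
tcp_rot: [0.381, 0.596, -0.379, 0.596]
wrist_force: [-0.4, 0.2, 0.3]
gripper_width: 0.0099
```

Emit:
arm_command(
  targets=[
    [0.01,[0.001,0,0],[0,0,0]],
    [0.01,[0.002,0,0],[0,0,0]],
    [0.01,[0.002,0,0],[0,0,0]],
  ],
)

```text
clock: 7.9
eef_pos: [0.6056, 0.0611, -0.0098]
tcp_rot: [0.381, 0.596, -0.379, 0.597]
wrist_force: [-1.4, 0.3, 4.7]
gripper_width: 0.0099
```

Bench contact at TCP z ≈ -0.0097 (4.7 N), so the real tips are about 10 mm above the TCP reading. I'll work at z ≈ -0.006 and push B.

Emit:
arm_command(
  targets=[
    [0.01,[-0.0045,0,0],[0,0,0]],
    [0.01,[-0.0045,0,0.01],[0,0,0]],
    [0.01,[-0.0045,0,0.02],[0,0,0]],
    [0.01,[-0.0045,0,0.03],[0,0,0]],
    [0.01,[-0.0045,0,0.04],[0,0,0]],
    [0.01,[-0.0045,0,0.05],[0,0,0]],
    [0.01,[-0.0045,0,0.055],[0,0,0]],
  ],
)

```text
clock: 8.6
eef_pos: [0.6292, 0.0099, -0.0059]
tcp_rot: [0.381, 0.596, -0.38, 0.596]
wrist_force: [0.3, 0.8, 0.2]
gripper_width: 0.01
```

```bash
python3 - <<'E'
from h import *
now()
im=shot("side","s7");zoom(im,180,150,380,300,4,"s7z");now()
E
```

```text
t 8.6 p [ 0.6292  0.0099 -0.0059] yaw 24.9 xax [ 0.002  0.001 -1.   ] F [0.3 0.8 0.2] w 0.01 q [-0.11  0.47  1.66  0.    1.02 -0.55]
t 8.65 p [ 0.6293  0.0096 -0.0059] yaw 24.9 xax [ 0.002  0.001 -1.   ] F [ 0.2 -0.3  0.5] w 0.0102 q [-0.11  0.47  1.66  0.    1.02 -0.55]
```

View pics/s7z.png

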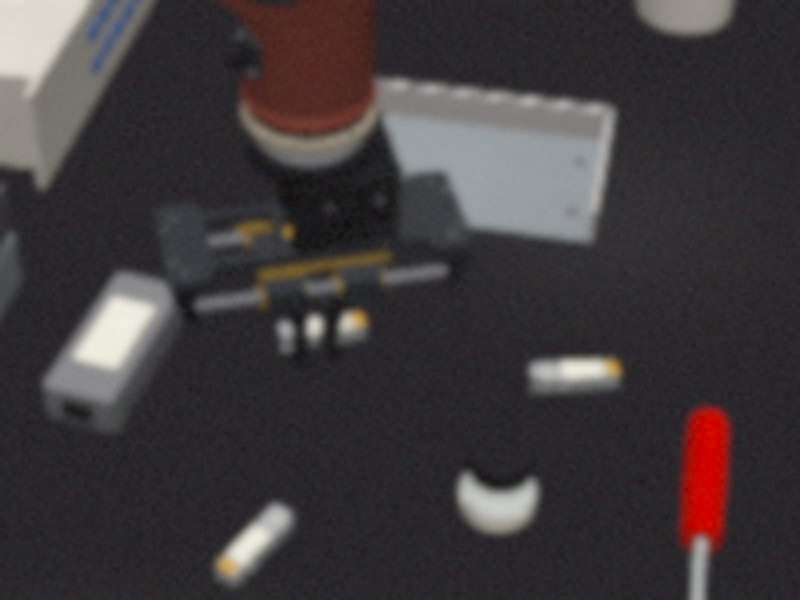

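B is now flush across both fingers, spanning zoom columns 280–365 with the fingers at 303 and 335. Pushing toward the tray while turning the rake.

```bash
python3 - <<'E'
from h import *
a=np.array([.629,.0097]);b=np.array([.590,-.232]);d=(b-a)/np.linalg.norm(b-a)
for i in range(1,9):
    p=a+d*.014*i;g=go(p[0],p[1],-.006,25-34*min(1,i/6));print(g)
E
```

```text
(array([ 0.0001, -0.0081,  0.0113]), array([ 0.0974, -0.0002, -0.002 ]))
(array([ 0.0001, -0.0159,  0.0229]), array([ 0.1963, -0.0003, -0.002 ]))
(array([ 0.    , -0.0238,  0.0345]), array([ 0.2952, -0.0004, -0.002 ]))
(array([ 0.    , -0.0316,  0.0461]), array([ 0.3941, -0.0005, -0.002 ]))
(array([ 0.    , -0.0395,  0.0577]), array([ 0.493 , -0.0006, -0.0019]))
(array([-0.    , -0.0473,  0.0693]), array([ 0.5919, -0.0007, -0.0019]))
(array([-0.    , -0.0552,  0.0809]), array([ 0.5919, -0.0007, -0.0019]))
(array([-0.    , -0.063 ,  0.0925]), array([ 0.5919, -0.0007, -0.0019]))
```

Emit:
arm_command(
  targets=[
    [0.01,[0,-0.002,0.014],[0.1,0,0]],
    [0.01,[0,-0.006,0.027],[0.2,0,0]],
    [0.01,[0,-0.012,0.04],[0.3,0,0]],
    [0.01,[0,-0.019,0.052],[0.4,0,0]],
    [0.01,[0,-0.026,0.063],[0.5,0,0]],
    [0.01,[0,-0.034,0.075],[0.6,0,0]],
    [0.01,[0,-0.042,0.0865],[0.6,0,0]],
    [0.01,[0,-0.05,0.098],[0.6,0,0]],
  ],
)

```text
clock: 9.45
eef_pos: [0.6246, -0.0993, -0.006]
tcp_rot: [0.539, 0.458, -0.538, 0.458]
wrist_force: [-1.1, 0.2, 0.3]
gripper_width: 0.0099
```

```bash
python3 - <<'E'
from h import *
now()
im=shot("side","s8");zoom(im,180,150,380,300,4,"s8z");now();print(go(.59,-.232,-.006,-9.5))
E
```

```text
t 9.45 p [ 0.6246 -0.0993 -0.006 ] yaw -9.2 xax [ 0.001  0.001 -1.   ] F [-1.1  0.2  0.3] w 0.0099 q [-0.28  0.47  1.65  0.    1.02 -0.12]
t 9.5 p [ 0.6243 -0.1016 -0.006 ] yaw -9.3 xax [ 0.001  0.    -1.   ] F [ 0.1 -0.8  0.1] w 0.0097 q [-0.29  0.47  1.65  0.    1.02 -0.12]
(array([-1.000e-04, -1.280e-02,  1.343e-01]), array([ 0.0034, -0.0005, -0.0013]))
```

View pics/s8z.png

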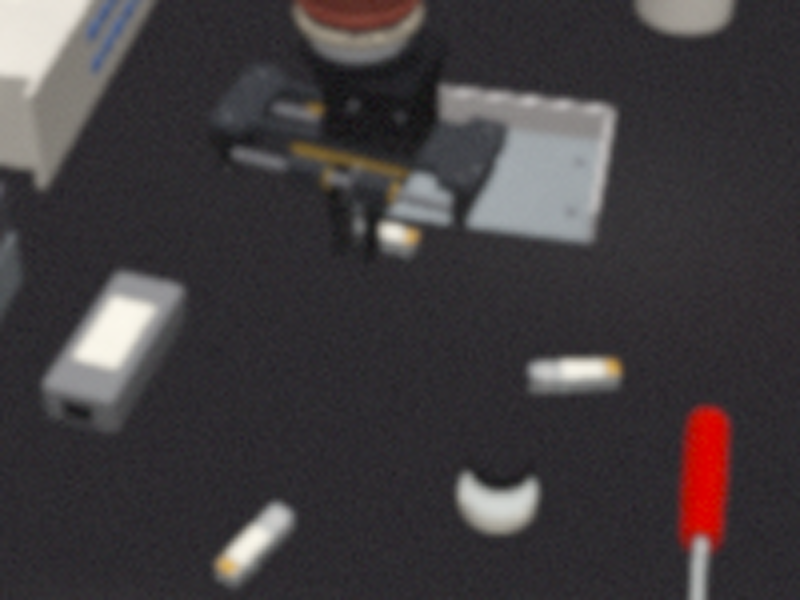

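B has slid along the rake: its gold end is at zoom (415,237) and its centre is about 18 mm to the -x side. I'll re-centre the rake behind it.

```bash
python3 - <<'E'
from h import *
f=lambda u,v,z:p2w("side",180+u/4-.375,150+v/4-.375,z)
g=f(419,238,.012);print(g)
l=np.array([np.cos(np.radians(-9.3)),np.sin(np.radians(-9.3))])
c=g[:2]+.0285*l;print("bar centre guess",c)
b=c+.040*np.array([-l[1],l[0]])
print("back",b,go(b[0],b[1],-.006,-5))
print(go(b[0]-.004,-.232,-.006,-5))
E
```

```text
[ 0.5823179  -0.11088152  0.012     ]
bar centre guess [ 0.61044329 -0.11548723]
back [ 0.61690744 -0.076013  ] (array([ 0.    , -0.0115, -0.024 ]), array([-0.0752, -0.0004, -0.0013]))
(array([-0.    ,  0.0098,  0.1305]), array([-0.0752, -0.0004, -0.0013]))
```

Emit:
arm_command(
  targets=[
    [0.01,[0,0,-0.018],[0,0,0]],
    [0.01,[0,-0.016,-0.02],[-0.07,0,0]],
    [0.01,[0,-0.018,-0.015],[-0.07,0,0]],
    [0.01,[0,-0.016,-0.005],[-0.07,0,0]],
    [0.01,[0,-0.015,0.008],[-0.07,0,0]],
    [0.01,[0,-0.014,0.02],[-0.07,0,0]],
  ],
)

```text
clock: 10.1
eef_pos: [0.6083, -0.1177, -0.0057]
tcp_rot: [0.524, 0.475, -0.522, 0.476]
wrist_force: [-1.0, 0.3, 1.0]
gripper_width: 0.0102
```

```bash
python3 - <<'E'
from h import *
now()
im=shot("side","s9");zoom(im,180,150,380,300,4,"s9z");now();print(go(.60,-.232,-.006,-5))
E
```

```text
t 10.1 p [ 0.6083 -0.1177 -0.0057] yaw -5.4 xax [ 0.002  0.001 -1.   ] F [-1.   0.3  1. ] w 0.0102 q [-0.32  0.45  1.68  0.    1.01 -0.23]
t 10.15 p [ 0.6081 -0.1197 -0.0057] yaw -5.5 xax [ 0.002 -0.    -1.   ] F [ 0.3 -1.6  0.5] w 0.0099 q [-0.32  0.45  1.68  0.    1.01 -0.23]
(array([0.0002, 0.0027, 0.1126]), array([-0.0086, -0.0002, -0.0023]))
```

View pics/s9z.png

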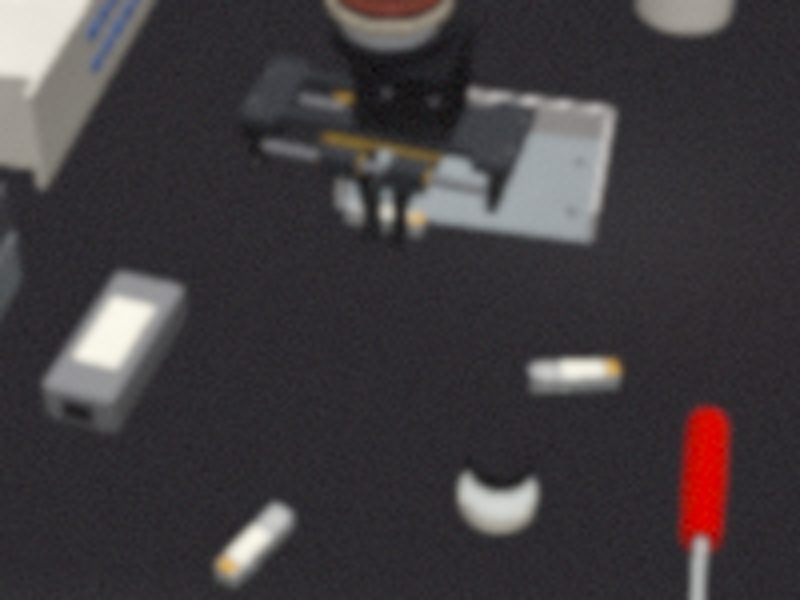

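Centred now (bar 345–425, rake 386). Pushing straight in.

Emit:
arm_command(
  targets=[
    [0.01,[0,0,0.014],[0,0,0]],
    [0.01,[0,0,0.029],[0,0,0]],
    [0.01,[0,0,0.044],[0,0,0]],
    [0.01,[0,0,0.059],[0,0,0]],
    [0.01,[0,0,0.074],[0,0,0]],
    [0.01,[0,0,0.089],[0,0,0]],
    [0.01,[0,0,0.1],[0,0,0]],
    [0.01,[0,0,0.108],[0,0,0]],
  ],
)

```text
clock: 10.95
eef_pos: [0.5974, -0.2249, -0.0063]
tcp_rot: [0.524, 0.476, -0.522, 0.476]
wrist_force: [1.0, -0.3, 0.8]
gripper_width: 0.0101
```

```bash
python3 - <<'E'
from h import *
now()
im=shot("side","s10");zoom(im,180,150,380,300,4,"s10z");now()
E
```

```text
t 10.95 p [ 0.5974 -0.2249 -0.0063] yaw -5.4 xax [ 0.001  0.001 -1.   ] F [ 1.  -0.3  0.8] w 0.0101 q [-0.48  0.48  1.63  0.    1.03 -0.39]
t 11.0 p [ 0.5973 -0.2258 -0.0062] yaw -5.4 xax [ 0.002  0.001 -1.   ] F [-0.3 -0.2  0.7] w 0.0098 q [-0.49  0.48  1.63  0.    1.03 -0.39]
```

View pics/s10z.png

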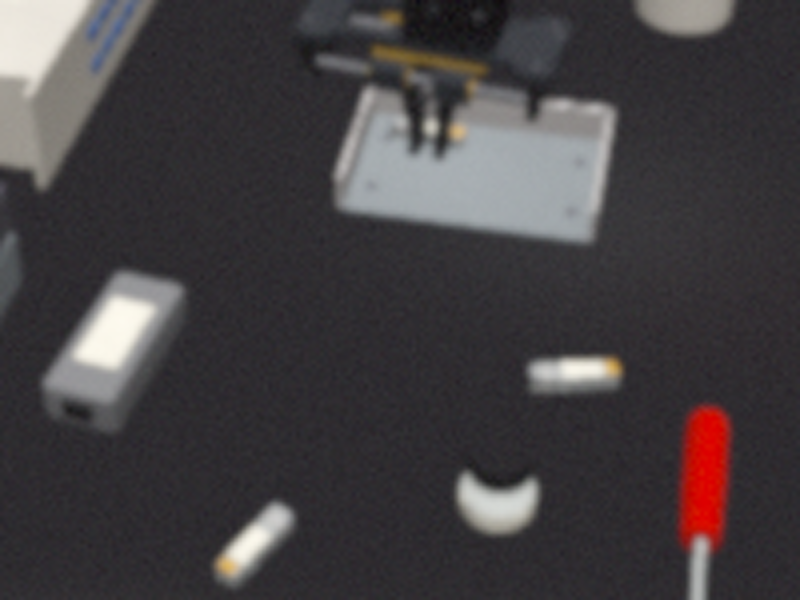

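B lies at the back of the tray. Next, C: retract, rise and move behind it.

```bash
python3 - <<'E'
from h import *
print(go(.449,.033,-.006,18))
E
```

```text
(array([-2.000e-04, -1.722e-01, -2.436e-01]), array([-0.4092, -0.0005, -0.0017]))
```

Emit:
arm_command(
  targets=[
    [0.01,[-0.01,0,-0.02],[0,0,0]],
    [0.01,[-0.055,-0.02,-0.04],[0,0,0]],
    [0.01,[-0.075,-0.05,-0.08],[-0.1,0,0]],
    [0.01,[-0.075,-0.08,-0.12],[-0.2,0,0]],
    [0.01,[-0.075,-0.11,-0.16],[-0.3,0,0]],
    [0.01,[-0.075,-0.14,-0.2],[-0.41,0,0]],
    [0.01,[-0.075,-0.172,-0.243],[-0.41,0,0]],
    [0.01,[-0.075,-0.172,-0.243],[-0.41,0,0]],
  ],
)

```text
clock: 11.8
eef_pos: [0.4452, 0.039, 0.0685]
tcp_rot: [0.414, 0.574, -0.413, 0.572]
wrist_force: [-1.2, -0.6, -0.1]
gripper_width: 0.0103
```

Emit:
arm_command(
  targets=[
    [0.01,[0,0,0],[0,0,0]],
  ],
)

```text
clock: 11.9
eef_pos: [0.4482, 0.0364, 0.0693]
tcp_rot: [0.415, 0.573, -0.413, 0.574]
wrist_force: [-0.3, 0.0, -0.5]
gripper_width: 0.01
```

```bash
python3 - <<'E'
from h import *
now();print(go(.449,.033,-.006,18))
im=shot("top","t11");zoom(im,170,145,370,295,4,"t11z");now()
im=shot("wrist","w11")
E
```

```text
t 11.9 p [0.4482 0.0364 0.0693] yaw 18.3 xax [ 0.002  0.001 -1.   ] F [-0.3  0.  -0.5] w 0.01 q [-0.1  -0.05  2.1   0.    1.09 -0.42]
(array([ 0.0753, -0.0005,  0.0036]), array([ 0.0059, -0.0007, -0.0025]))
t 11.95 p [0.4494 0.0352 0.0696] yaw 18.3 xax [ 0.003  0.001 -1.   ] F [ 0.8 -0.4  0.1] w 0.0099 q [-0.1  -0.05  2.1   0.    1.09 -0.42]
```

View pics/t11z.png

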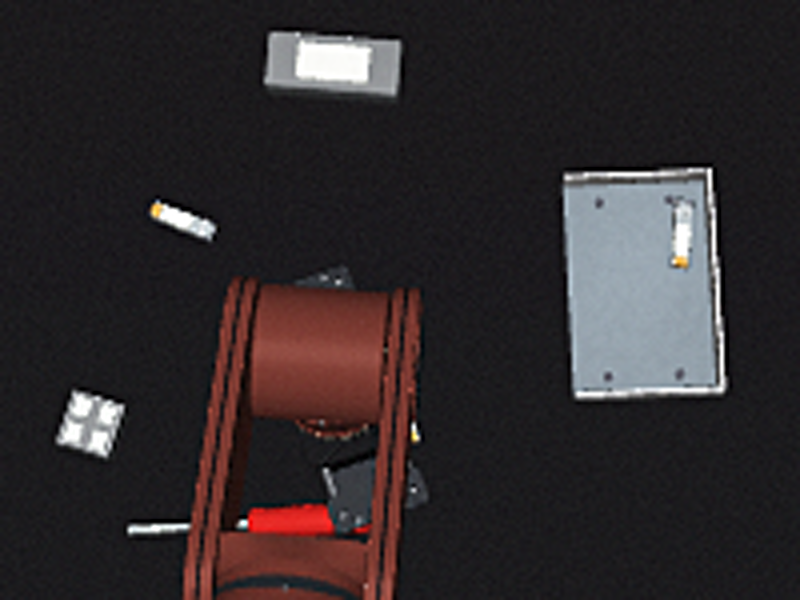

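View pics/w11.png

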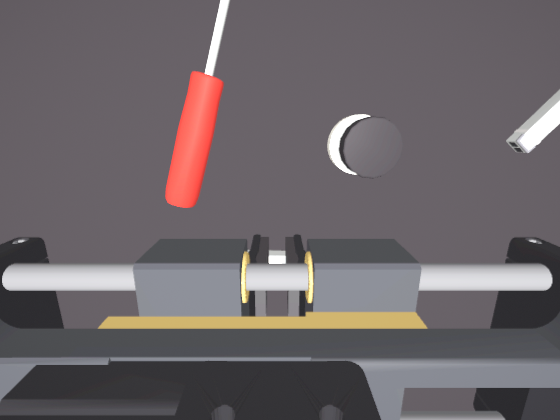

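Top view: B at zoom (681,235) well inside the tray, everything else unmoved. The wrist view shows the jar close behind, so I'll lower closer to C to keep the gripper body clear of it.

```bash
python3 - <<'E'
from h import *
now();print(go(.4525,.019,.03,18),go(.4525,.019,-.006,18))
E
```

```text
t 12.0 p [0.4501 0.0343 0.0697] yaw 18.2 xax [ 0.003  0.001 -1.   ] F [-0.1 -0.   0.1] w 0.0099 q [-0.1  -0.04  2.1   0.    1.09 -0.42]
(array([ 0.0396, -0.0026,  0.0153]), array([ 0.003 ,  0.0003, -0.0035])) (array([ 0.0756, -0.0027,  0.0153]), array([ 0.003 ,  0.0003, -0.0035]))
```

Emit:
arm_command(
  targets=[
    [0.01,[0.02,-0.002,0.015],[0,0,0]],
    [0.01,[0.04,-0.002,0.015],[0,0,-0.003]],
    [0.01,[0.055,-0.002,0.015],[0,0,-0.003]],
    [0.01,[0.066,-0.002,0.015],[0,0,-0.003]],
    [0.01,[0.073,-0.002,0.015],[0,0,-0.003]],
    [0.01,[0.0755,-0.002,0.015],[0,0,-0.003]],
    [0.01,[0.0755,-0.002,0.015],[0,0,-0.003]],
  ],
)

```text
clock: 12.7
eef_pos: [0.4521, 0.0193, -0.0066]
tcp_rot: [0.415, 0.573, -0.415, 0.572]
wrist_force: [-0.2, 1.2, 0.8]
gripper_width: 0.0101
```

```bash
python3 - <<'E'
from h import *
im=shot("side","s12");zoom(im,180,150,380,300,4,"s12z");now()
print(go(.525,-.205,-.006,18))
E
```

```text
t 12.75 p [ 0.4524  0.0193 -0.0062] yaw 18.1 xax [-0.001  0.    -1.   ] F [ 0.7 -0.1 -0. ] w 0.0104 q [-0.13  0.1   2.12  0.    0.92 -0.45]
(array([-0.0004, -0.0007,  0.2358]), array([ 0.0017, -0.0006,  0.0007]))
```

View pics/s12z.png

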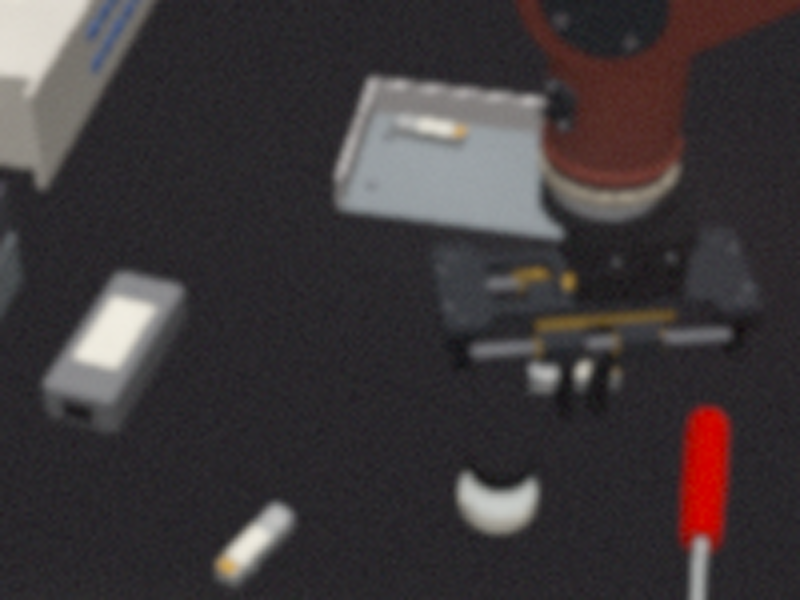

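Emit:
arm_command(
  targets=[
    [0.024,[0,0.005,0.005],[0,0,0]],
    [0.024,[0,0.005,0.012],[0,0,0]],
    [0.024,[0,0.005,0.022],[0,0,0]],
    [0.024,[0,0.005,0.034],[0,0,0]],
    [0.024,[0,0.005,0.046],[0,0,0]],
    [0.024,[0,0.005,0.058],[0,0,0]],
    [0.024,[0,0.005,0.07],[0,0,0]],
    [0.024,[0,0.005,0.082],[0,0,0]],
  ],
)

```text
clock: 13.55
eef_pos: [0.4824, -0.058, -0.0067]
tcp_rot: [0.415, 0.573, -0.415, 0.572]
wrist_force: [0.2, 1.0, -0.1]
gripper_width: 0.0244
```

```bash
python3 - <<'E'
from h import *
im=shot("side","s13");zoom(im,180,150,380,300,4,"s13z");now()
print(go(.525,-.205,-.006,18))
E
```

```text
t 13.6 p [ 0.4833 -0.0595 -0.0064] yaw 18.1 xax [-0.    -0.001 -1.   ] F [-0.8 -1.6  0.2] w 0.024 q [-0.28  0.18  2.03 -0.    0.93 -0.6 ]
(array([-0.0003, -0.0055,  0.1512]), array([0.0011, 0.0007, 0.0004]))
```

View pics/s13z.png

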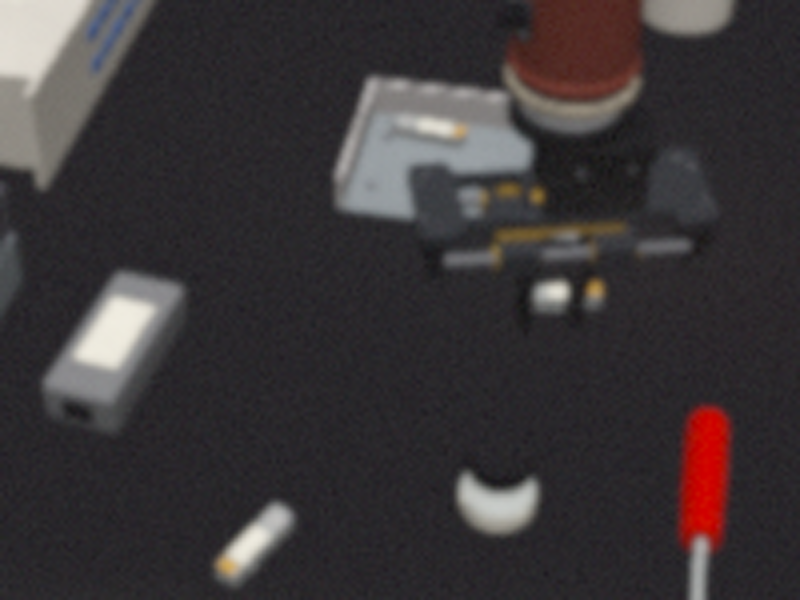

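Emit:
arm_command(
  targets=[
    [0.024,[0,0,0.012],[-0.04,0,0]],
    [0.024,[0,0.001,0.024],[-0.08,0,0]],
    [0.024,[0,0.002,0.036],[-0.12,0,0]],
    [0.024,[0,0.004,0.048],[-0.14,0,0]],
    [0.024,[0,0.006,0.06],[-0.14,0,0]],
    [0.024,[0,0.008,0.07],[-0.14,0,0]],
  ],
)

```text
clock: 14.2
eef_pos: [0.5118, -0.1218, -0.0068]
tcp_rot: [0.374, 0.6, -0.374, 0.599]
wrist_force: [0.8, 0.4, -0.0]
gripper_width: 0.024
```

```bash
python3 - <<'E'
from h import *
im=shot("side","s14");zoom(im,180,150,380,300,4,"s14z");now()
print(go(.54,-.205,-.006,20))
E
```

```text
t 14.25 p [ 0.5128 -0.123  -0.0064] yaw 26.1 xax [-0.    -0.001 -1.   ] F [-0.5 -1.6  0.8] w 0.0242 q [-0.38  0.26  1.93 -0.    0.95 -0.84]
(array([-0.0003, -0.0116,  0.0856]), array([0.1058, 0.0006, 0.0003]))
```

View pics/s14z.png

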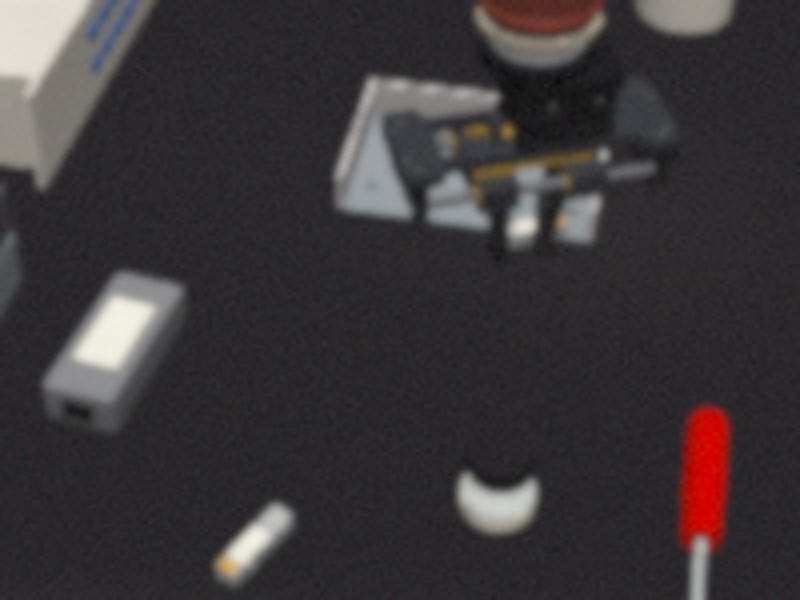

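Emit:
arm_command(
  targets=[
    [0.024,[0,0,0.012],[0,0,0]],
    [0.024,[0,0,0.024],[0.03,0,0]],
    [0.024,[0,0,0.036],[0.06,0,0]],
    [0.024,[0,-0.001,0.048],[0.1,0,0]],
    [0.024,[0,-0.002,0.06],[0.1,0,0]],
    [0.024,[0,-0.003,0.072],[0.1,0,0]],
    [0.024,[0,-0.004,0.082],[0.1,0,0]],
    [0.024,[0,-0.004,0.088],[0.1,0,0]],
  ],
)

```text
clock: 15.05
eef_pos: [0.547, -0.2028, -0.0068]
tcp_rot: [0.404, 0.581, -0.404, 0.58]
wrist_force: [-0.3, 1.7, -0.0]
gripper_width: 0.0239
```

```bash
python3 - <<'E'
from h import *
im=shot("side","s15");zoom(im,180,150,380,300,4,"s15z");now()
E
```

```text
t 15.1 p [ 0.5473 -0.2033 -0.0066] yaw 20.4 xax [-0.001 -0.    -1.   ] F [-0.7 -1.   0.7] w 0.024 q [-0.49  0.38  1.78 -0.    0.98 -0.85]
```

View pics/s15z.png

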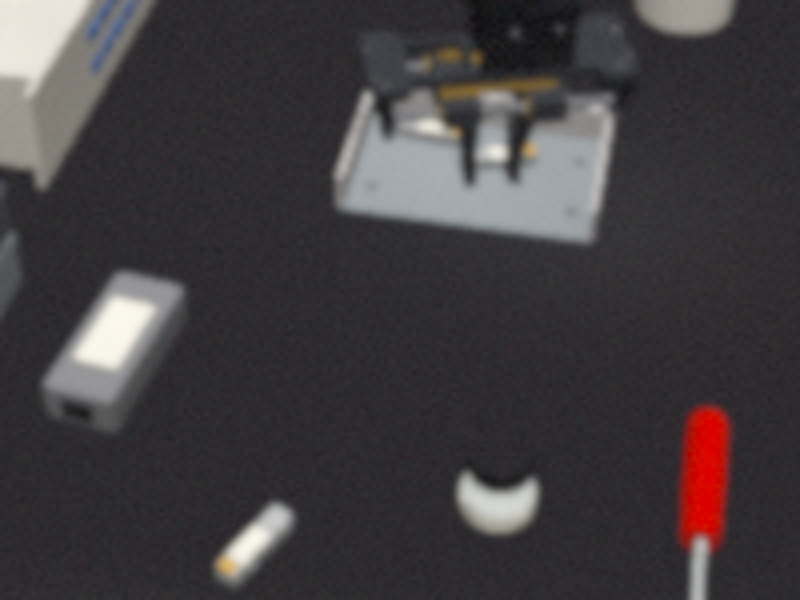

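C is inside too. Next is A, the farthest. It lies nearly end-on to the push, so I'll first turn it with an angled rake.

```bash
python3 - <<'E'
from h import *
print(go(.598,.218,-.006,40))
E
```

```text
(array([-0.0008,  0.1941, -0.3774]), array([-3.429e-01, -1.000e-04,  7.000e-04]))
```

Emit:
arm_command(
  targets=[
    [0.024,[-0.01,0,-0.015],[0,0,0]],
    [0.024,[-0.055,0,-0.03],[0,0,0]],
    [0.01,[-0.08,0.02,-0.07],[-0.06,0,0]],
    [0.01,[-0.08,0.05,-0.11],[-0.12,0,0]],
    [0.01,[-0.08,0.075,-0.15],[-0.18,0,0]],
    [0.01,[-0.08,0.1,-0.19],[-0.24,0,0]],
    [0.01,[-0.08,0.12,-0.23],[-0.3,0,0]],
    [0.01,[-0.08,0.14,-0.27],[-0.343,0,0]],
  ],
)

```text
clock: 15.9
eef_pos: [0.5837, 0.1023, 0.0734]
tcp_rot: [0.298, 0.642, -0.298, 0.641]
wrist_force: [0.7, 0.3, -0.3]
gripper_width: 0.0101
```

Emit:
arm_command(
  targets=[
    [0.01,[0,0.025,-0.04],[0,0,0]],
    [0.01,[0,0.05,-0.08],[0,0,0]],
    [0.01,[0,0.05,-0.08],[0,0,0]],
    [0.01,[0,0.05,-0.08],[0,0,0]],
  ],
)

```text
clock: 16.3
eef_pos: [0.5701, 0.1947, 0.0732]
tcp_rot: [0.297, 0.642, -0.298, 0.641]
wrist_force: [-0.5, -0.3, -0.3]
gripper_width: 0.0102
```

```bash
python3 - <<'E'
from h import *
im=shot("top","t16");zoom(im,170,145,370,295,4,"t16z");now()
im=shot("wrist","w16");now()
print(go(.598,.218,-.006,40))
E
```

```text
t 16.35 p [0.5704 0.1935 0.0731] yaw 40.1 xax [-0.002 -0.    -1.   ] F [ 0.7  0.  -0.5] w 0.0097 q [ 0.2   0.3   1.7   0.    1.14 -0.5 ]
t 16.4 p [0.5706 0.1927 0.0732] yaw 40.0 xax [-0.002 -0.    -1.   ] F [-0.7  0.3  0.2] w 0.0103 q [ 0.19  0.3   1.7   0.    1.14 -0.5 ]
(array([ 0.0791,  0.0373, -0.0017]), array([ 0.0007, -0.001 ,  0.0013]))
```

View pics/t16z.png

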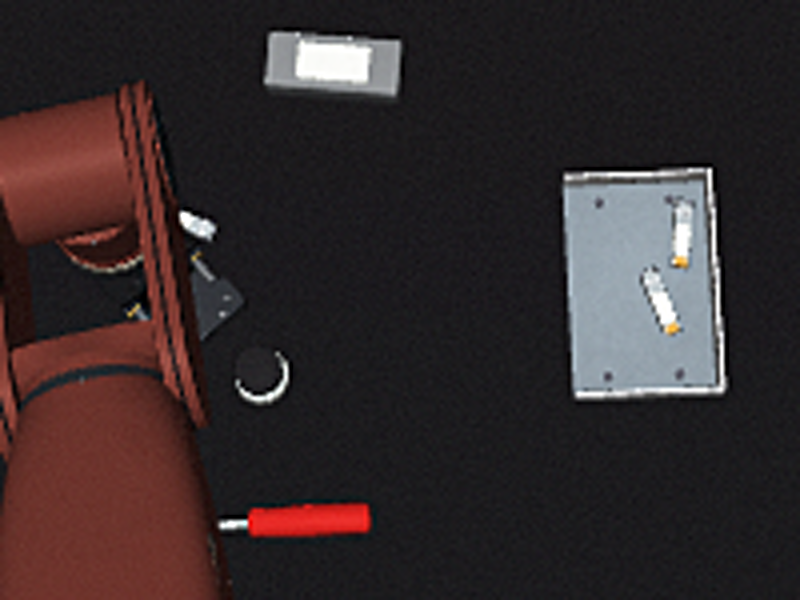

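View pics/w16.png

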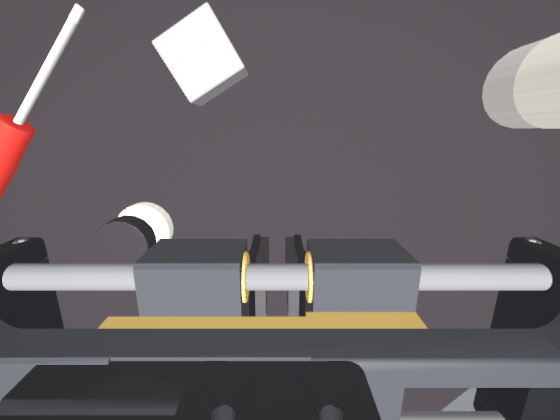

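Two modules are in the tray at zoom (681,235) and (661,300). The can is at the upper right of the wrist view and still clear. Moving 37 mm sideways, then down.

Emit:
arm_command(
  targets=[
    [0.01,[0,0.02,-0.002],[0,0,0]],
    [0.01,[0.02,0.037,-0.002],[0,0,0]],
    [0.01,[0.045,0.037,-0.002],[0,0,0]],
    [0.01,[0.062,0.037,-0.002],[0,0,0]],
    [0.01,[0.073,0.037,-0.002],[0,0,0]],
    [0.01,[0.0785,0.037,-0.002],[0,0,0]],
    [0.01,[0.0785,0.037,-0.002],[0,0,0]],
  ],
)

```text
clock: 17.1
eef_pos: [0.5971, 0.2182, -0.0058]
tcp_rot: [0.298, 0.642, -0.299, 0.64]
wrist_force: [-0.2, 0.1, -0.5]
gripper_width: 0.0103
```

```bash
python3 - <<'E'
from h import *
im=shot("side","s17");zoom(im,180,200,380,350,4,"s17z");now()
E
```

```text
t 17.15 p [ 0.5978  0.2186 -0.0049] yaw 40.0 xax [-0.001  0.    -1.   ] F [ 0.5 -1.1  0.1] w 0.01 q [ 0.23  0.48  1.63  0.    1.03 -0.47]
```

View pics/s17z.png

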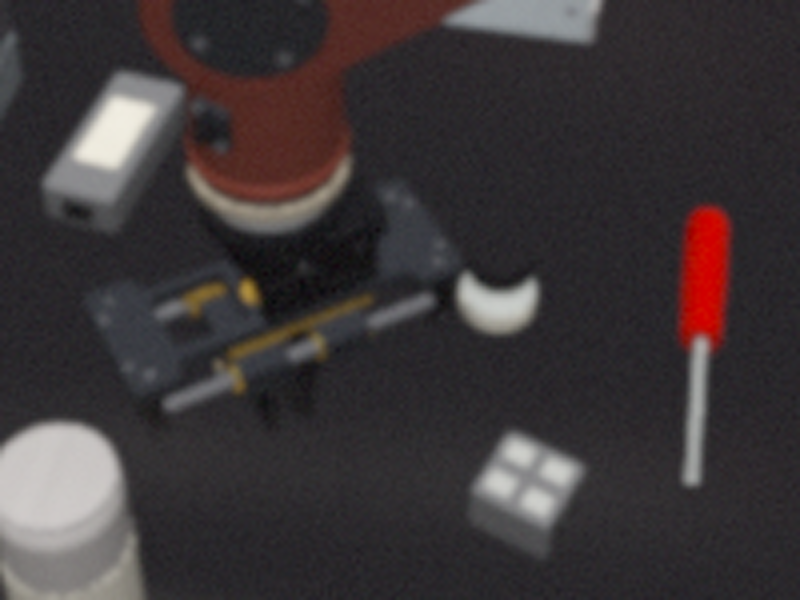

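Emit:
arm_command(
  targets=[
    [0.01,[0,0,0.01],[0,0,0]],
    [0.01,[0.001,0,0.02],[0,0,0]],
    [0.01,[0.001,0,0.028],[0,0,0]],
    [0.01,[0.001,0,0.036],[0,0,0]],
    [0.01,[0.001,0,0.042],[0,0,0]],
    [0.01,[0.001,0,0.046],[0,0,0]],
  ],
)

```text
clock: 17.75
eef_pos: [0.6277, 0.1831, -0.0062]
tcp_rot: [0.299, 0.641, -0.299, 0.64]
wrist_force: [-0.8, 0.8, 0.5]
gripper_width: 0.0098
```

```bash
python3 - <<'E'
from h import *
im=shot("side","s18");zoom(im,180,200,380,350,4,"s18z");now()
im=shot("top","t18");zoom(im,170,145,370,295,4,"t18z");now()
im=shot("wrist","w18")
E
```

```text
t 17.8 p [ 0.6279  0.1828 -0.0062] yaw 40.0 xax [-0.001  0.    -1.   ] F [ 0.6 -0.4  0.7] w 0.01 q [ 0.16  0.52  1.58  0.    1.04 -0.54]
t 17.85 p [ 0.6276  0.1831 -0.0063] yaw 40.0 xax [-0.001  0.    -1.   ] F [-0.7  1.1  0. ] w 0.0097 q [ 0.16  0.52  1.58  0.    1.04 -0.54]
```

View pics/s18z.png

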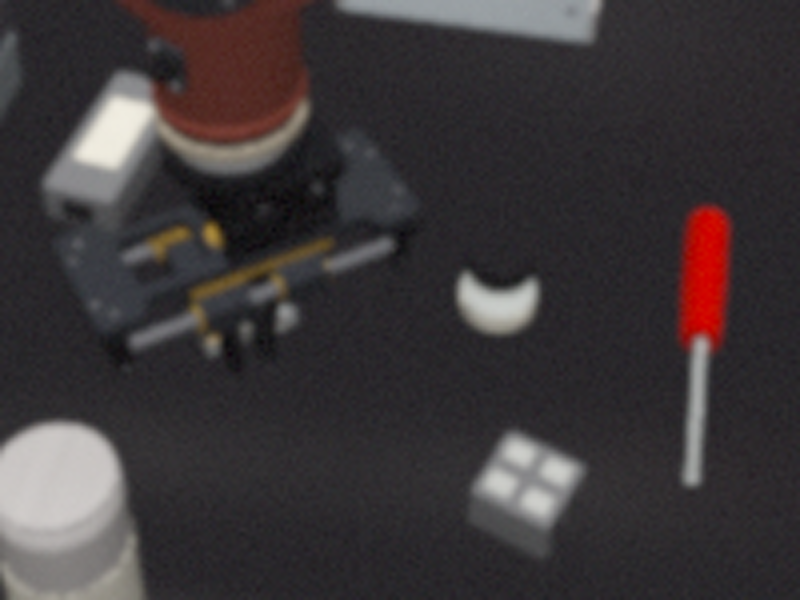

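View pics/t18z.png

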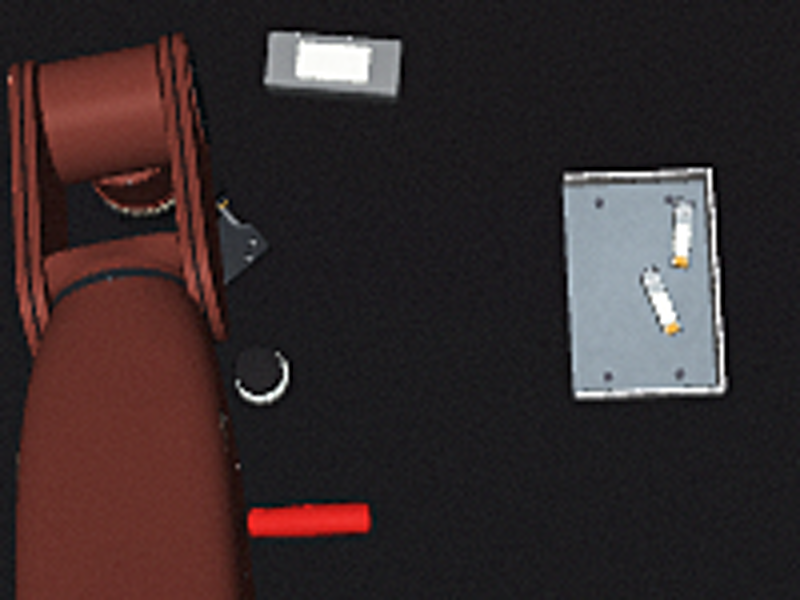

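View pics/w18.png

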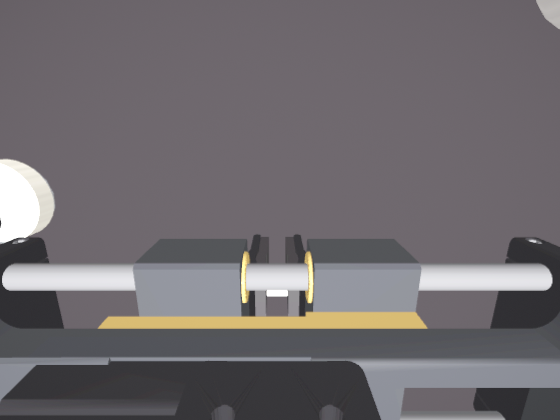

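A is flush with the rake: bar from zoom (210,345) to (290,315), centred between the fingers. I'll steer it toward the tray, each step along the rake's current normal.

```bash
python3 - <<'E'
from h import *
s=arm.read_state();p=s["eef_pos"][:2].copy();yaw=40
for i in range(8):
    yaw-=6;a=np.radians(yaw+3);p+=.011*np.array([np.sin(a),-np.cos(a)]);g=go(p[0],p[1],-.006,yaw);print(g[0],g[1][0],p,yaw)
E
```

```text
[-0.0004 -0.0006  0.011 ] 0.1052 [0.63384221 0.1747148 ] 34
[-0.0004 -0.0023  0.0218] 0.2099 [0.63950763 0.16528596] 28
[-0.0004 -0.0052  0.0325] 0.3147 [0.64415643 0.15531657] 22
[-0.0004 -0.0091  0.0427] 0.4194 [0.64773768 0.14491587] 16
[-0.0005 -0.0141  0.0525] 0.5241 [0.65021214 0.1341978 ] 10
[-0.0005 -0.0201  0.0618] 0.6288 [0.6515527  0.12327979] 4
[-0.0005 -0.027   0.0703] 0.7335 [0.65174468 0.11228147] -2
[-0.0005 -0.0348  0.0781] 0.8383 [0.65078597 0.10132332] -8
```

Emit:
arm_command(
  targets=[
    [0.02,[0,-0.0005,0.011],[0.105,0,0]],
    [0.02,[0,-0.0025,0.022],[0.21,0,0]],
    [0.02,[0,-0.005,0.0325],[0.315,0,0]],
    [0.02,[0,-0.009,0.0425],[0.42,0,0]],
    [0.02,[0,-0.014,0.0525],[0.525,0,0]],
    [0.02,[0,-0.02,0.062],[0.63,0,0]],
    [0.02,[0,-0.027,0.07],[0.735,0,0]],
    [0.02,[0,-0.035,0.078],[0.84,0,0]],
  ],
)

```text
clock: 18.7
eef_pos: [0.6504, 0.1016, -0.0064]
tcp_rot: [-0.535, -0.463, 0.535, -0.462]
wrist_force: [-0.4, 0.4, 1.0]
gripper_width: 0.0198
```

```bash
python3 - <<'E'
from h import *
im=shot("side","s19");zoom(im,180,150,380,300,4,"s19z");now()
print(go(.605,-.168,-.006,-9))
E
```

```text
t 18.75 p [ 0.6503  0.0998 -0.0065] yaw -8.6 xax [-0.002 -0.    -1.   ] F [-0.5 -1.  -0.3] w 0.02 q [ 0.03  0.53  1.57 -0.    1.05  0.18]
(array([-0.0003, -0.0046,  0.2716]), array([0.0064, 0.0006, 0.0018]))
```

View pics/s19z.png

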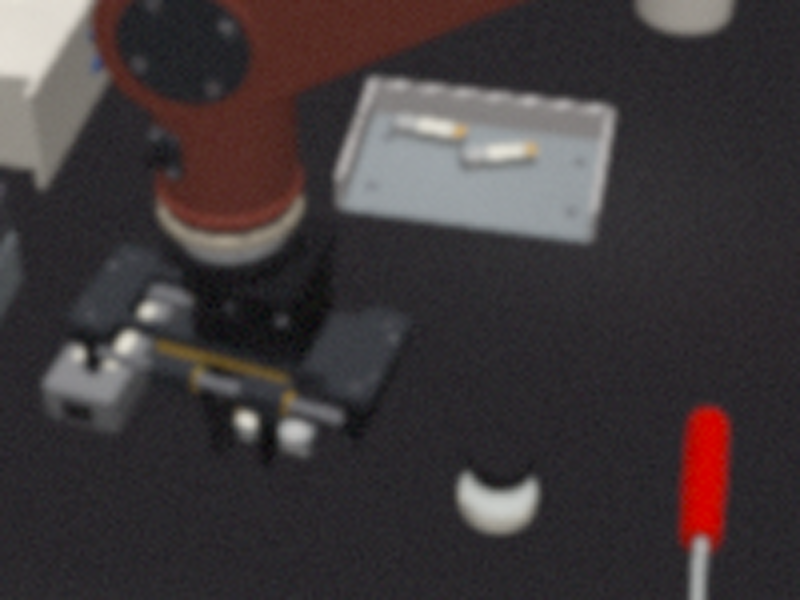

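A has drifted about 20 mm to -x along the rake, with its silver end at zoom (305,432). Re-centring as before; the brick is undisturbed.

```bash
python3 - <<'E'
from h import *
e=p2w("side",180+311/4-.375,150+432/4-.375,.012);print(e)
l=np.array([np.cos(np.radians(-8.6)),np.sin(np.radians(-8.6))]);c=e[:2]+.0285*l;print(c)
for d in(.017,.035):
  b=c-d*np.array([l[1],-l[0]]);print(b,go(b[0],b[1],-.006,-6))
E
```

```text
[0.61202429 0.08721662 0.012     ]
[0.64020385 0.08295487]
[0.64274595 0.09976372] (array([-0.0005, -0.0075,  0.0012]), array([-0.046 ,  0.0006,  0.0018]))
[0.64543759 0.11756134] (array([-0.0005, -0.0075, -0.0168]), array([-0.046 ,  0.0006,  0.0018]))
```

Emit:
arm_command(
  targets=[
    [0.02,[0,0,-0.012],[0,0,0]],
    [0.02,[0,-0.01,-0.014],[0.02,0,0]],
    [0.02,[0,-0.01,-0.004],[0.02,0,0]],
    [0.02,[0,-0.01,0.008],[0.02,0,0]],
    [0.02,[0,-0.01,0.02],[0.02,0,0]],
    [0.02,[0,-0.01,0.032],[0.02,0,0]],
    [0.02,[0,-0.01,0.044],[0.02,0,0]],
  ],
)

```text
clock: 19.45
eef_pos: [0.6344, 0.0578, -0.0063]
tcp_rot: [-0.538, -0.458, 0.539, -0.458]
wrist_force: [0.2, -0.1, -0.0]
gripper_width: 0.0198
```

```bash
python3 - <<'E'
from h import *
im=shot("side","s20");zoom(im,180,150,380,300,4,"s20z");now()
print(go(.6,-.168,-.006,-9))
E
```

```text
t 19.5 p [ 0.6343  0.056  -0.0063] yaw -9.3 xax [-0.002 -0.001 -1.   ] F [-0.2 -1.8  0.1] w 0.0199 q [-0.04  0.48  1.63 -0.    1.03  0.13]
(array([-2.000e-04,  2.400e-03,  2.266e-01]), array([-0.0055,  0.0008,  0.0015]))
```

View pics/s20z.png

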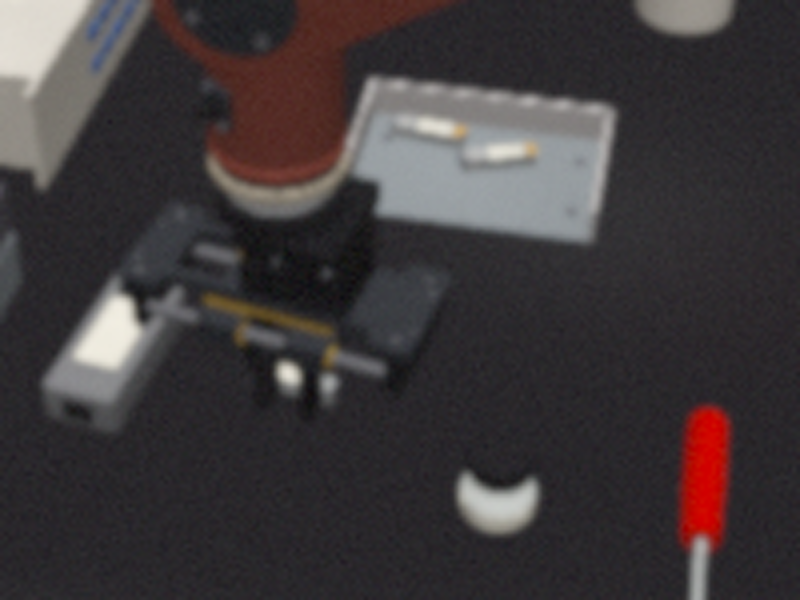

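Centred. Pushing straight toward the tray.

Emit:
arm_command(
  targets=[
    [0.02,[0,0,0.014],[0,0,0]],
    [0.02,[0,0,0.028],[0,0,0]],
    [0.02,[0,0,0.042],[0,0,0]],
    [0.02,[0,0,0.056],[0,0,0]],
    [0.02,[0,0,0.07],[0,0,0]],
    [0.02,[0,0,0.084],[0,0,0]],
    [0.02,[0,0,0.098],[0,0,0]],
    [0.02,[0,0,0.112],[0,0,0]],
  ],
)

```text
clock: 20.3
eef_pos: [0.6163, -0.0524, -0.0064]
tcp_rot: [-0.538, -0.459, 0.539, -0.458]
wrist_force: [-0.3, 0.1, 0.6]
gripper_width: 0.0198
```

```bash
python3 - <<'E'
from h import *
im=shot("side","s21");zoom(im,180,150,380,300,4,"s21z");now()
print(go(.6,-.168,-.006,-9))
E
```

```text
t 20.35 p [ 0.6161 -0.0545 -0.0064] yaw -9.3 xax [-0.002 -0.001 -1.   ] F [-0.5 -1.5 -0.3] w 0.0201 q [-0.22  0.45  1.68 -0.    1.01 -0.05]
(array([-0.0003,  0.0024,  0.1146]), array([-0.0049,  0.001 ,  0.0015]))
```

View pics/s21z.png

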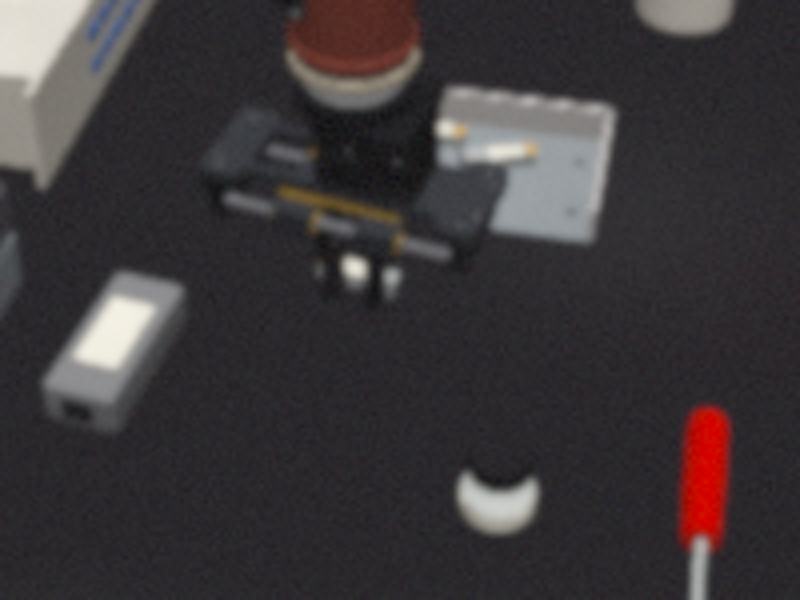

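Emit:
arm_command(
  targets=[
    [0.02,[0,0,0.014],[0,0,0]],
    [0.02,[0,0,0.029],[0,0,0]],
    [0.02,[0,0,0.044],[0,0,0]],
    [0.02,[0,0,0.059],[0,0,0]],
    [0.02,[0,0,0.074],[0,0,0]],
    [0.02,[0,0,0.089],[0,0,0]],
    [0.02,[0,0,0.102],[0,0,0]],
    [0.02,[0,0,0.112],[0,0,0]],
  ],
)

```text
clock: 21.15
eef_pos: [0.5983, -0.1632, -0.0064]
tcp_rot: [-0.538, -0.458, 0.539, -0.458]
wrist_force: [0.2, 0.3, -0.3]
gripper_width: 0.02
```

```bash
python3 - <<'E'
from h import *
im=shot("side","s22");zoom(im,180,150,380,300,4,"s22z");now()
E
```

```text
t 21.2 p [ 0.5983 -0.1644 -0.0063] yaw -9.3 xax [-0.001 -0.    -1.   ] F [-1.5 -1.6  0.4] w 0.0202 q [-0.39  0.45  1.68 -0.    1.01 -0.23]
```

View pics/s22z.png

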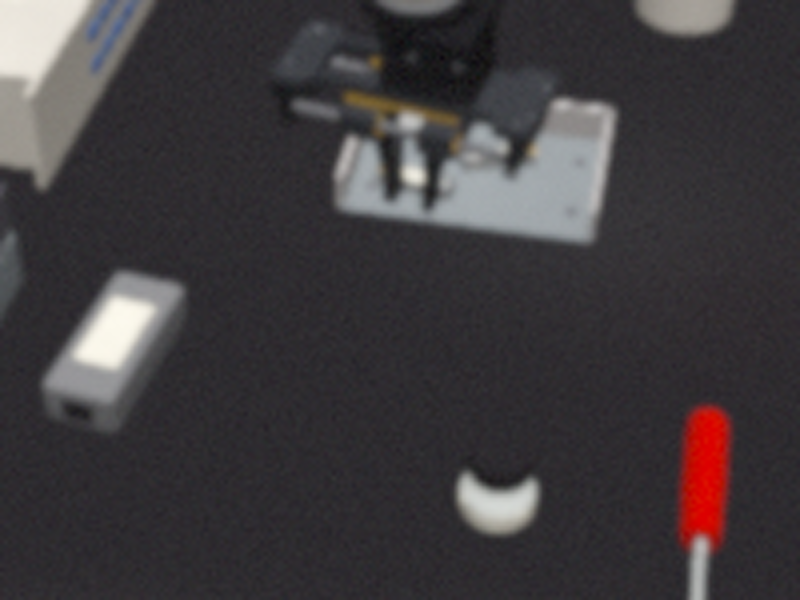

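A is inside. Nudging it a few mm deeper, then retracting and rising clear.

Emit:
arm_command(
  targets=[
    [0.02,[0,0,0.006],[0,0,0]],
    [0.02,[0,0,0.008],[0,0,0]],
    [0.02,[-0.002,0,-0.01],[0,0,0]],
    [0.02,[-0.03,0,-0.02],[0,0,0]],
    [0.02,[-0.08,0,-0.03],[0,0,0]],
    [0.02,[-0.13,0,-0.06],[0,0,0]],
    [0.02,[-0.17,-0.03,-0.1],[0,0,0]],
    [0.02,[-0.2,-0.06,-0.14],[0,0,0]],
  ],
)

```text
clock: 22.0
eef_pos: [0.5741, -0.0343, 0.1797]
tcp_rot: [0.539, 0.458, -0.538, 0.459]
wrist_force: [1.6, 0.4, 0.3]
gripper_width: 0.0196
```

Emit:
arm_command(
  targets=[
    [0.02,[0,-0.03,-0.04],[0,0,0]],
    [0.02,[0,-0.06,-0.08],[0,0,0]],
    [0.02,[0,-0.06,-0.12],[0,0,0]],
    [0.02,[0,-0.06,-0.16],[0,0,0]],
    [0.02,[0,-0.06,-0.2],[0,0,0]],
    [0.02,[0,-0.06,-0.24],[0,0,0]],
    [0.02,[0,-0.06,-0.24],[0,0,0]],
    [0.02,[0,-0.06,-0.24],[0,0,0]],
  ],
)

```text
clock: 22.8
eef_pos: [0.5517, 0.212, 0.1768]
tcp_rot: [-0.537, -0.46, 0.538, -0.459]
wrist_force: [-1.2, 0.2, -0.1]
gripper_width: 0.0201
```

```bash
python3 - <<'E'
from h import *
im=shot("top","t23");zoom(im,170,145,370,295,4,"t23z");now()
zoom(im,295,175,365,255,7,"t23tray")
im=shot("side","s23")
E
```

```text
t 22.85 p [0.5518 0.2109 0.1768] yaw -9.1 xax [-0.002 -0.    -1.   ] F [-1.  -0.1  0.2] w 0.0202 q [0.23 0.17 1.65 0.   1.32 0.39]
```

View pics/t23z.png

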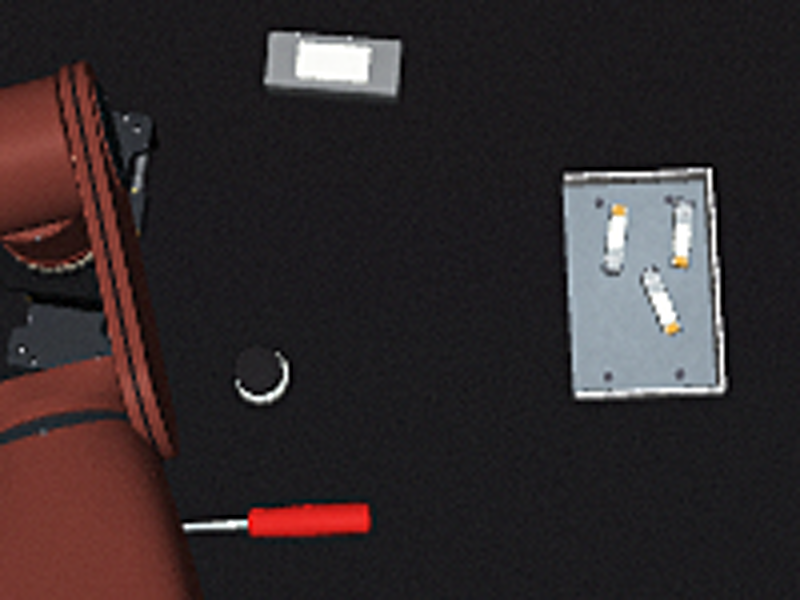

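View pics/s23.png

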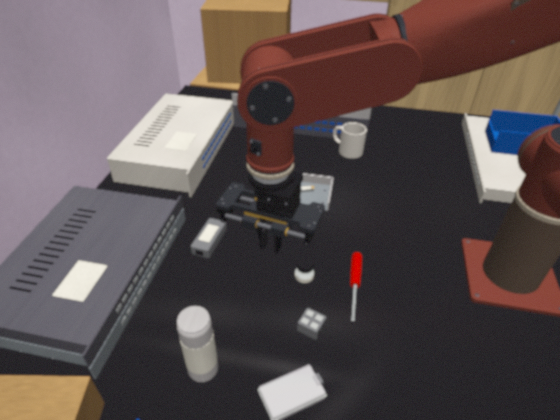

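View pics/t23.png

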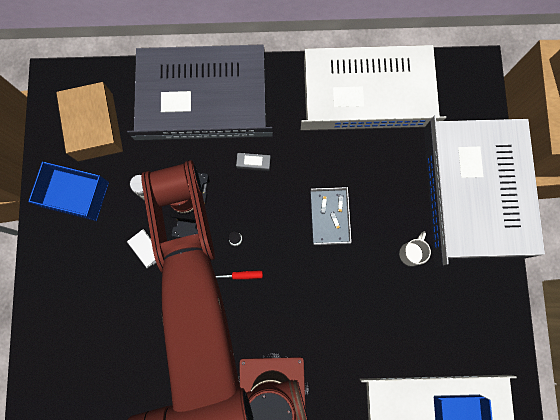

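All three modules lie within the tray, at zoom (616,239), (682,234) and (660,300); the mouth is at column ~568. The jar, adapter, brick, screwdriver, can, case and mug look unmoved, and the robot is clear.

```bash
python3 - <<'E'
from h import *
f=lambda u,v:p2w("top",170+u/4-.375,145+v/4-.375,.012)[:2].round(4)
print([f(*p) for p in((621,205),(610,273),(682,202),(680,266),(650,268),(672,331))])
a=cv2.imread("pics/side0.png").astype(int);b=cv2.imread("pics/s23.png").astype(int)
for n,(x0,y0,x1,y1) in dict(jar=(290,255,320,290),adapter=(295,305,330,340),screw=(345,250,365,325),brick=(190,216,216,260),can=(175,305,222,385),case=(255,360,330,420),mug=(330,118,370,160)).items():print(n,np.abs(a-b)[y0:y1,x0:x1].mean().round(2))
print(arm.close_job())
E
```

```text
[array([ 0.628 , -0.1948]), array([ 0.5698, -0.183 ]), array([ 0.6291, -0.2465]), array([ 0.5741, -0.2421]), array([ 0.5731, -0.2168]), array([ 0.519 , -0.2327])]
jar 3.86
adapter 4.57
screw 3.88
brick 4.46
can 4.87
case 5.01
mug 4.72
the job is handed in; nothing more can be done
None
```

I pushed all three modules into the tray with the fingertips, without lifting any, and handed the job in at about 23 s of the 72 s allowed.

**Last checks:**
- **Modules:** in the final top view all three lie inside the tray. Their ends measure x 0.519–0.629 m and y -0.183 to -0.247 m. The inside of the tray is about x 0.47–0.65 m and y -0.149 to -0.269 m, so the nearest module is over 25 mm in from the mouth.
- **Other objects:** comparing the side-camera pictures from before and after shows only small, noise-level differences at the jar, adapter, screwdriver, brick, can, case and mug. None of them looks moved.
- **Forces:** the highest wrist force I saw was about 5 N, when I touched the bench on purpose. The arm ended raised and touching nothing.

**What disagreed or went wrong:**
- **Fingertip height:** the tips did not match the stated 22 mm ahead of the TCP. With the fingers closed to a 10 mm gap, they met the bench at a TCP reading of about z = -0.0095 m. Because of this the first two passes at the first module went over it without touching it. I then probed for the bench and worked at z = -0.006 m.
- **Drift:** two modules slid sideways along the fingers on the way, so I re-centred behind each one before pushing it in.

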